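# Weigh the picnic things in one tower on the kitchen scales

## Robot

A 6-joint arm with a two-finger parallel gripper is mounted at the origin on a cart in front of the work surface, level with it; the furniture and walls round the work are solid. World frame = base frame: x ahead of the robot, y to its left, z up, the work surface at z = 0. Lengths are in m, angles in rad, forces in N, time in s.
With the tool pointing down it reaches from about 0.25 to 0.725 m from the base axis. Payload 4 kg.
Tool frame: the origin (TCP) lies at the very end of the fingers, on their centre line; the grasp point (between the pads) lies bot.grip_depth behind it (bot.grip_depth is the distance from the TCP to the grasp point, in m); z points along the fingers, y is the line along which they close (so a half turn about z gives the same grasp; the last joint's range is limited). The gripper opens to 85 mm and grips with 20 to 120 N. Pads are 22 mm wide; open, the fingers measure 114 mm over their backs; the gripper's body (76 mm by 85 mm) begins 54 mm behind the grasp point. The pads swing forward as they close: fully open they stand 13 mm farther back than shut.
Start: joints at [-1.197, 0.241, 0.005, 1.335, 0, 1.571], TCP at [0.183, -0.465, 0.231] pointing down, gripper open.
Joint ranges: [-2.72, 2.72], [-1.05, 1.87], [-1.09, 1.28], [-1.99, 2.15], [-1.42, 1.44], [-3.14, 3.14]. Speed limits (rad/s): [2.79, 2.79, 3.14, 3.14, 3.14, 3.14].

## Interface

Orientations are given as a unit quaternion [w, x, y, z].
In Python, from plant import monitor, vision, workorder, bot gives the robot as it stands.
- The arm moves only by the tool move_arm, never from a script. Its arguments are lists of equal length, an entry for each row: "rotation": the turn, a rotation vector about the world's x, y, z in units of 5 degrees (1.0 is 5 degrees), a list of three; "xyz": the shift along the world's x, y, z in units of 30 mm (1.0 is 30 mm), a list of three; "gripper": the opening in per cent of the stroke, from 0 (shut) to 100 (fully open). A call has 1 to 12 rows; each row shifts and turns the commanded pose from where the row before left it; what a row does not reach is not made up. A row lasts 1/8 s, in which the tool goes at most 62.5 mm and 10.7 degrees, less where a joint would pass 70% of its speed; a pose out of reach is approached as far as the arm can. A call is refused whole if a number of a shift passes 1 or a number of a turn 1, either way. A call with a gripper value outside its range is refused whole. The fingers move at their own pace and stop on an object; "force" is the grip in N (left out, the last holds). Time passes only in rows, so rows that do not move let the fingers close. It gives the time, the measured TCP pose, the force, the opening and the grip force at its end, in the units of the state.
- monitor.read_state(): the state, without advancing time (a new reading comes with each control period).
- vision.camera(name): name is "scene" or "top"; returns a dict with "pixels" (480x640x3 uint8, blue, green, red), "z_map" (480x640 float32, m along the optical axis (not along the pixel's ray), 0 where there is no reading), "fx", "fy", "cx", "cy" (pixels), "extrinsics" (4x4, takes a point from world to camera coordinates). Camera axes: x right, y down, z forward; pixel columns grow to the right and rows downward; lengths in m; the calibration is good to about 2 mm. A picture is of the moment at which its call begins.
- workorder.job_done(): hands the job in; it is judged then, once.
The state is a dict: "t": time; "qpos": joint angles; "joint_vel": joint speeds; "tau": joint torques, N m; "ee_pos": TCP position; "eef_rot": TCP orientation; "wrist_force": force on the tool from outside, world axes, zero at the start; "torque": the same for the moment, N m; "grip_width": opening from 0.0 (shut) to 1.0 (fully open); "grip_force": force on a finger pad.
Only numpy, scipy, OpenCV 4.12 (cv2) and the standard library are available. Lean on these libraries where they do the work, as an engineer would, in place of code of your own. Each camera call takes 0.05 s, during which the arm holds its last target. There are 200 camera calls.

## Task

Weigh the picnic things together. First release the scales' transport lock: pull its knob up, turn it from the red dot to the green dot and push it fully back down; then, with the pan still empty, press the green key (on) and after it the white key (zero), one at a time and each fully down. Stack all the picnic things that are there into one upright tower in the middle of the pan, widest base at the bottom and narrowest on top, and while the tower stands press the blue key (hold the reading); leave the egg timer, tape roll and tomato tin alone.

Things in the scene. Friction and masses are not known exactly. Their poses are not given: they have to be found in the camera images.
- scales: White kitchen scales, fixed to the worktop, 300 mm long (own x) x 150 mm wide x 32 mm high, origin in the middle of the underside. Own x points from the control panel (near end, towards the robot) to the square steel pan (far end); own y points left, z up.
- pan_centre (a point): Middle of the flat steel pan (black cross), on its top face, 38 mm above the worktop. The pan is 140 x 142 mm; it does not move.
- lock_grip (a point): Grip point of the transport-lock knob: on its upright axis, 22 mm above the knob's foot, 55 mm above the worktop when the knob is in (it rises with the knob). Black knob with a bar grip 40 mm long, 12 mm thick, 25 mm high (from 40 to 65 mm above the worktop when in), standing on a disc 42 mm across. The point turns with the knob: its x axis lies along the bar, so pinch the bar along the point's y. At lock_turn = 0 the bar lies along the scales' own x.
- lock_pull (a joint): How far the lock knob is pulled up, m: 0 fully in, 0.014 fully out (stop). Friction of about 2.5 N holds it where it is left, no spring. A tab under the knob keeps it from turning (beyond about 0.1 rad) until it is pulled up by more than 8 mm (never force it round); between the two dots it cannot be pushed in.
- lock_turn (a joint): Turn of the lock knob, rad: 0 at the red dot (locked), 1.047 (60 degrees, the stop) at the green dot (released), counter-clockwise seen from above. Light friction (0.03 N m). Only within about 0.1 rad of either end can the knob be pushed in.
- key_on_top (a point): Centre of the top of the round green key (on), 24 mm across, at the left of the row of three keys at the panel's near edge, 46 mm between keys.
- key_zero_top (a point): Centre of the top of the round white key (zero), the middle one of the row, same size.
- key_hold_top (a point): Centre of the top of the round blue key (hold reading), the right one of the row, same size.
- key_on (a joint): Travel of the green key, m: 0 up, 0.006 fully down. It springs back; fully down takes 5 N. At 0.0045 it counts as pressed.
- key_zero (a joint): Travel of the white key, same values.
- key_hold (a joint): Travel of the blue key, same values.
- large_box: Picnic thing, may be absent. Large flat food box, clear tub with a closed blue lid, 110 mm long (own x) x 66 mm wide (own y) x 36 mm high, flat top, 0.28 kg, origin in the middle of the underside, z up. Widest base: bottom of any tower.
- small_box: Picnic thing, may be absent. Small food box, clear tub with a closed green lid, 84 mm (own x) x 62 mm (own y) x 34 mm high, flat top, 0.2 kg, origin in the middle of the underside. Second widest.
- jam_jar: Picnic thing, may be absent. Round jam jar with red and white fruit pattern and white lid, 68 mm across the widest, 84 mm high, flat top 63 mm across, 0.25 kg, origin in the middle of the underside. Third widest.
- snack_pot: Picnic thing, may be absent. Round steel pot with a closed orange lid, 50 mm across, 36 mm high, flat top, 0.12 kg, origin in the middle of the underside. Fourth widest.
- tea_light: Picnic thing, may be absent. Tea light in a round white-metal cup, 38 mm across, 15 mm high, 0.02 kg, origin in the middle of the underside. Narrowest: goes on top.
- egg_timer: Bystander: red and white egg timer, 56 mm across and 56 mm high, loose; leave alone.
- tape_roll: Bystander: roll of tape lying flat, 96 mm across, 25 mm high, loose; leave alone.
- tomato_tin: Bystander: red food tin, 75 mm across, 58 mm high, loose; leave alone.
Not all that is in view belongs to the job. Leave any brown or yellow look-alike of the small_box alone. Several things have the shape of the snack_pot; the one meant has the colours described above.

How it is judged:
On the way, in this order (a step that is already met when the one before it is completed fails the run):
1. the lock knob is pulled up at the red dot (value of joint lock_pull above 0.009 m and value of joint lock_turn below 0.2 rad), for 0.1 s.
2. the knob is turned to the green dot (value of joint lock_turn above 0.9 rad and value of joint lock_pull above 0.006 m), for 0.05 s.
3. the knob is pushed fully back in at the green dot (value of joint lock_turn above 0.9 rad and value of joint lock_pull below 0.003 m), for 0.1 s.
4. the green key is pressed (value of joint key_on above 0.0045 m), for 0.03 s.
5. the white key is pressed with the pan empty (value of joint key_zero above 0.0045 m and horizontal distance between each of large_box, small_box, jam_jar, snack_pot, tea_light and pan_centre above 0.1 m), for 0.03 s.
6. all the picnic things stand in one tower on the pan, widest first (horizontal distance between each of large_box, small_box, jam_jar, snack_pot, tea_light and pan_centre below 0.02 m and angle between each of large_box, small_box, jam_jar, snack_pot, tea_light's own z axis and vertical below 0.1 rad and linear speed of each of large_box, small_box, jam_jar, snack_pot, tea_light below 0.03 m/s and height (world z) of each of large_box, small_box, jam_jar, snack_pot, tea_light above 0.03 m and z of each of small_box, jam_jar, snack_pot, tea_light in the frame of large_box above 0.03 m and z of each of jam_jar, snack_pot, tea_light in the frame of small_box above 0.03 m and z of each of snack_pot, tea_light in the frame of jam_jar above 0.03 m and z of tea_light in the frame of snack_pot above 0.03 m), for 0.3 s.
7. the blue key is pressed while the tower stands (all of step 6 and value of joint key_hold above 0.0045 m), for 0.03 s.
At the end, for the whole second after the job is handed in: Every picnic thing that is there stands at rest and upright (within 0.1 rad) on the scales, its centre within 20 mm of the middle of the pan, each wider thing below each narrower one; the lock knob is in (within 3 mm) at the green dot (beyond 0.9 rad) and all keys are up (all of step 3 and all of step 6 and value of joint each of key_on, key_zero, key_hold below 0.002 m); the robot touches nothing.
It fails at once if two keys are pressed at once (value of joint each of key_on, key_zero above 0.003 m or value of joint each of key_zero, key_hold above 0.003 m or value of joint each of key_on, key_hold above 0.003 m).
It fails at once if the knob is forced round while it is pushed in (value of joint lock_pull below 0.003 m and value of joint lock_turn between 0.3 and 0.75 rad).
It fails at once if the white key is pressed with something on the pan (value of joint key_zero above 0.0045 m and ((horizontal distance between large_box and pan_centre below 0.07 m and height (world z) of large_box above 0.03 m) or (horizontal distance between small_box and pan_centre below 0.07 m and height (world z) of small_box above 0.03 m) or (horizontal distance between jam_jar and pan_centre below 0.07 m and height (world z) of jam_jar above 0.03 m) or (horizontal distance between snack_pot and pan_centre below 0.07 m and height (world z) of snack_pot above 0.03 m) or (horizontal distance between tea_light and pan_centre below 0.07 m and height (world z) of tea_light above 0.03 m))).
It fails at once if a bystander is moved by more than 40 mm (distance of any of egg_timer, tape_roll, tomato_tin from where it was at the start of the episode above 0.04 m).
Of large_box, small_box, jam_jar, snack_pot, tea_light only 3 to 5 are there at a start; the rules pass over those that are not, and their reading is None.
At some moment in a run one of tea_light may be knocked a few centimetres aside while the robot is not near it.
Once in a run the grip may slacken for a moment while it holds something.
It also fails if it takes over 210 s, if anything falls off the work surface, if the arm or the gripper's body presses on something with over 40 N, if the wrist force passes 120 N, or if a joint passes its speed limit or range.

## Working session

There is one attempt and no reset: what is moved stays moved. The work goes in short steps, Python scripts to look and compute and a tool call to move; the robot and the scene stay as the last step left them, time stands still between calls to the robot, and variables do not carry over. Pictures are saved under pics/ and viewed, at most 14 in all, crops included, and the job is handed in when it is done.

Besides the shell and the picture viewer there is one more tool, called after "Request:" in YAML: its name, and indented under it one key for each argument. move_arm: Moves the arm, as the interface text tells. Its arguments: {"type":"object","properties":{"rotation":{"type":"array"},"xyz":{"type":"array"},"gripper":{"type":"array"},"force":{"type":"number"}},"required":["rotation","xyz","gripper"]}

```bash
ls; mkdir -p pics
cat > h.py <<'E'
import numpy as np, cv2
from plant import monitor, vision, workorder, bot
def shot(n):
    c=vision.camera(n); np.savez('%s.npz'%n,**c); return c
def load(n): return dict(np.load('%s.npz'%n))
def ray(c,u,v,z):
    E=c['extrinsics'];R=E[:3,:3];t=E[:3,3];o=-R.T@t
    d=R.T@np.array([(u-c['cx'])/c['fx'],(v-c['cy'])/c['fy'],1.]);return o+d*(z-o[2])/d[2]
def cloud(c):
    v,u=np.mgrid[:480,:640];Z=c['z_map'];P=np.stack([(u-c['cx'])/c['fx']*Z,(v-c['cy'])/c['fy']*Z,Z],-1)
    E=c['extrinsics'];return (P-E[:3,3])@E[:3,:3]
def proj(c,p):
    E=c['extrinsics'];q=E[:3,:3]@np.array(p)+E[:3,3];return c['fx']*q[0]/q[2]+c['cx'],c['fy']*q[1]/q[2]+c['cy']
E
python3 - <<'E'
from h import *
s=monitor.read_state();print(s,bot.grip_depth)
for n in('scene','top'):
    c=shot(n);cv2.imwrite('pics/%s0.png'%n,c['pixels']);E=c['extrinsics'];print(n,-E[:3,:3].T@E[:3,3],E[:3,:3].round(2).tolist(),c['fx'])
E
```

```text
pics
{'t': 0.0, 'qpos': array([-1.19699730e+00,  2.41422336e-01,  3.70558729e-03,  1.33520104e+00,
        2.92253069e-05,  1.57075893e+00]), 'joint_vel': array([-0.00011685,  0.00168878, -0.00091474, -0.00149966,  0.00097071,
        0.0010999 ]), 'tau': array([ 7.27703191e-04, -3.72315431e+01,  2.52409494e+01,  1.69637357e-02,
        4.37878623e-05, -2.59064245e-05]), 'ee_pos': array([ 0.18235117, -0.46487243,  0.23040118]), 'eef_rot': array([-1.04497758e-03,  9.82581044e-01,  1.85831556e-01, -1.82720314e-04]), 'wrist_force': array([-0.4713784 ,  0.0738644 ,  0.42111906]), 'torque': array([-0.04247774,  0.00578818, -0.01199216]), 'grip_force': 0.0, 'grip_width': 1.0023006968349368} 0.0187
scene [0.52245601 0.90723329 0.59042743] [[-1.0, 0.0, 0.03], [-0.02, 0.45, -0.89], [-0.01, -0.89, -0.45]] 507.51764105839686
top [ 0.33048833 -0.1718405   1.11687325] [[0.01, -1.0, -0.01], [-0.99, -0.01, -0.15], [0.15, 0.01, -0.99]] 485.2195168096443
```

View pics/top0.png

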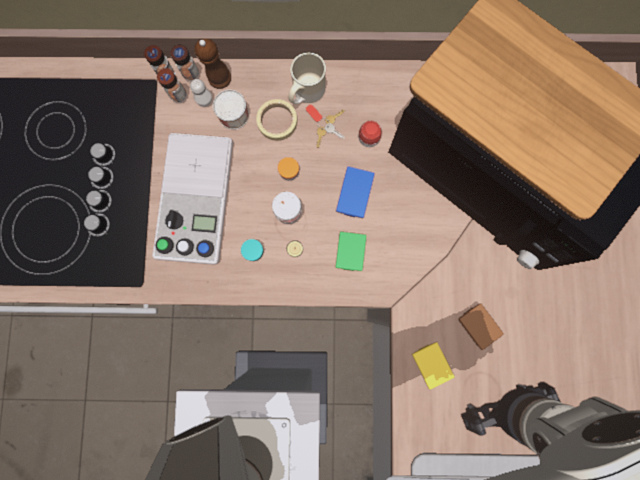

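View pics/scene0.png

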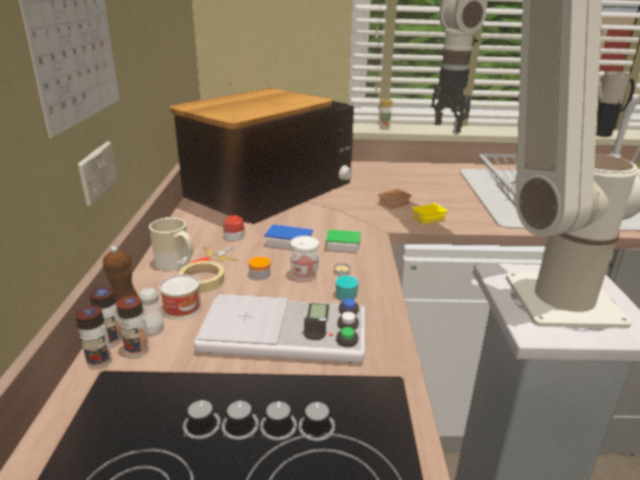

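The top view shows all five picnic things: large box (355,192), small box (351,251), jar (287,207), orange pot (288,168) and tea light (294,249). The scales' pan cross is at (195,165), the knob at (173,219) and the keys at (162/183/204, 246). The scene view confirms this.

```bash
cat >> h.py <<'E'
def blob(c,lo,hi,box,z,name=''):
    hsv=cv2.cvtColor(c['pixels'],cv2.COLOR_BGR2HSV);m=cv2.inRange(hsv,lo,hi);w=np.zeros_like(m);x0,y0,x1,y1=box;w[y0:y1,x0:x1]=m[y0:y1,x0:x1]
    cs,_=cv2.findContours(w,cv2.RETR_EXTERNAL,cv2.CHAIN_APPROX_NONE);
    if not cs: print(name,'none');return None
    k=max(cs,key=cv2.contourArea);P=np.array([ray(c,u,v,z)[:2] for u,v in cv2.convexHull(k)[:,0]],np.float32)
    r=cv2.minAreaRect(P*1000);zz=cloud(c)[...,2][cv2.drawContours(np.zeros_like(m),[k],-1,255,-1)>0]
    b=cv2.boxPoints(r);e=b[1]-b[0];f=b[2]-b[1];l=e if np.hypot(*e)>np.hypot(*f) else f
    print(name,'c',np.round(r[0],1),'size',np.round(r[1],1),'longaxis deg',round(float(np.degrees(np.arctan2(l[1],l[0]))%180),1),'medz',round(float(np.median(zz))*1000,1),'area',cv2.contourArea(k));return r
E
python3 - <<'E'
from h import *
c=load('top')
blob(c,(100,120,60),(125,255,255),(325,155,385,230),.036,'large')
blob(c,(50,100,60),(75,255,255),(325,225,375,280),.034,'small')
blob(c,(5,150,100),(20,255,255),(270,150,305,185),.036,'snack')
blob(c,(0,0,120),(179,75,255),(268,188,305,226),.084,'jar')
blob(c,(15,70,100),(40,255,255),(280,235,310,262),.012,'tea')
blob(c,(45,100,30),(90,255,255),(152,232,174,256),.042,'on')
blob(c,(0,0,190),(179,40,255),(175,238,192,255),.042,'zero')
blob(c,(100,120,40),(125,255,255),(194,236,216,262),.042,'hold')
blob(c,(0,0,0),(179,255,60),(162,206,184,230),.05,'knob')
P=cloud(c)
for (u,v) in [(195,165),(162,244),(183,246),(204,248),(173,219),(287,207),(294,249),(288,168),(157,256),(215,258)]: print((u,v),P[v,u].round(4), P[v-2:v+3,u-2:u+3,2].round(3).min())
# cross
print(ray(c,195,165,.038))
cv2.imwrite('pics/t1.png',cv2.resize(c['pixels'][120:270,145:315],None,fx=4.6,fy=4,interpolation=cv2.INTER_CUBIC))
s=load('scene');cv2.imwrite('pics/s1.png',cv2.resize(s['pixels'][220:370,190:390],None,fx=4,fy=4,interpolation=cv2.INTER_CUBIC))
E
```

```text
large c [ 599.1 -235. ] size [ 62.7 109.2] longaxis deg 166.2 medz 36.8 area 1199.5
small c [ 463.5 -225.9] size [58.7 82.3] longaxis deg 173.5 medz 34.6 area 880.0
snack c [655.4 -81. ] size [45.3 46.3] longaxis deg 90.6 medz 36.7 area 303.5
jar c [553.5 -82.5] size [82.7 78.8] longaxis deg 1.0 medz 59.4 area 1332.0
tea c [471.7 -98.4] size [9.3 6.9] longaxis deg 1.2 medz 7.9 area 11.0
on c [473.5 196.7] size [23.1 22.4] longaxis deg 3.5 medz 54.4 area 85.5
zero c [470.6 150.5] size [20.6 20.2] longaxis deg 3.1 medz 55.0 area 66.5
hold c [465.6 104.3] size [22.8 22.4] longaxis deg 2.7 medz 54.2 area 81.0
knob c [527.8 173.2] size [30.5 36.7] longaxis deg 161.4 medz 55.2 area 76.0
(195, 165) [0.6589 0.1337 0.0366] 0.034
(162, 244) [0.4718 0.1924 0.0545] 0.052
(183, 246) [0.4678 0.1455 0.055 ] 0.051
(204, 248) [0.4637 0.0983 0.0566] 0.05
(173, 219) [0.5263 0.1678 0.0655] 0.051
(287, 207) [ 0.5527 -0.0847  0.0816] 0.082
(294, 249) [ 0.47   -0.0969  0.0068] 0.002
(288, 168) [ 0.6552 -0.0808  0.0327] 0.033
(157, 256) [0.4475 0.2101 0.031 ] 0.026
(215, 258) [0.4442 0.0783 0.0336] 0.027
[0.65844794 0.13333662 0.038     ]
```

View pics/t1.png

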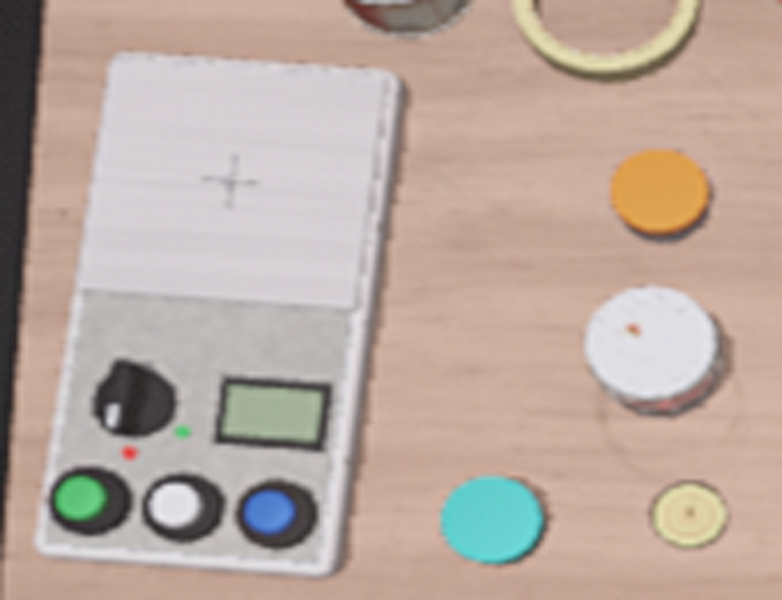

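View pics/s1.png

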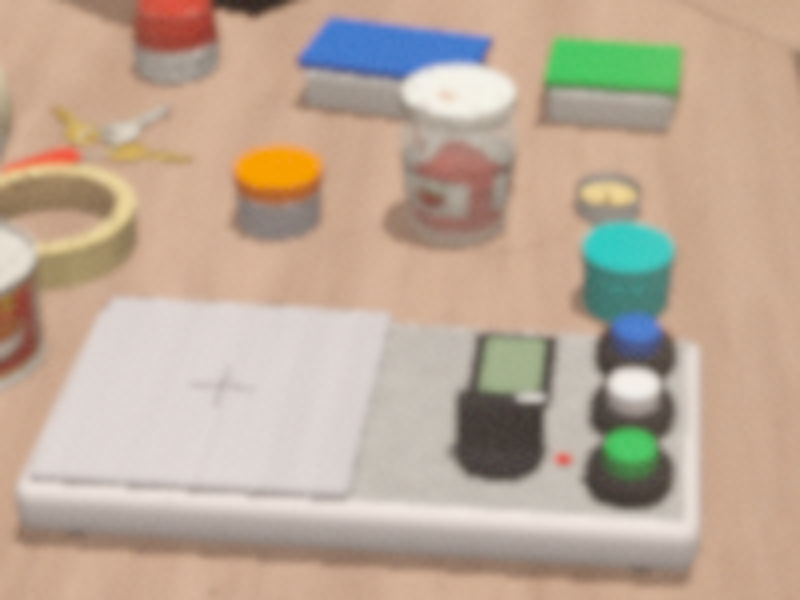

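The crops show the knob bar lying along the scales' x with its mark at the red dot. The boxes stand clear, and the tea light lies beside the teal decoy.

Run:
```python
from h import *
c=load('top');s=load('scene')
blob(c,(45,100,30),(90,255,255),(152,232,174,256),.053,'on')
blob(c,(0,0,150),(179,40,255),(175,238,192,255),.053,'zero')
blob(c,(100,120,40),(125,255,255),(194,236,216,262),.053,'hold')
blob(s,(45,100,30),(90,255,255),(336,320,360,346),.053,'on s')
blob(s,(100,120,40),(125,255,255),(338,296,362,316),.053,'hold s')
blob(s,(5,150,100),(20,255,255),(240,250,280,275),.034,'snack s')
blob(s,(50,100,60),(75,255,255),(320,225,370,248),.034,'small s')
blob(s,(100,120,60),(125,255,255),(260,220,320,245),.036,'large s')
# tea light: everything in blob
for n,cc,bx in(('t',c,(282,236,310,264)),):
    blob(cc,(18,40,100),(40,255,255),bx,.013,'tea wax')
P=cloud(c)
def pts(cc,x0,x1,y0,y1,z0,z1,n):
    P=cloud(cc);m=(P[...,0]>x0)&(P[...,0]<x1)&(P[...,1]>y0)&(P[...,1]<y1)&(P[...,2]>z0)&(P[...,2]<z1)&(cc['z_map']>0)
    q=P[m]*1000
    if len(q)<5: print(n,len(q));return
    r=cv2.minAreaRect(q[:,:2].astype(np.float32));print(n,len(q),'mean',q.mean(0).round(1),'rect',np.round(r[0],1),np.round(r[1],1),round(r[2],1))
for n,cc in(('top',c),('scene',s)):
    pts(cc,.5,.56,.14,.21,.058,.075,'knob '+n)
    pts(cc,.5,.61,-.13,-.04,.078,.095,'jar '+n)
    pts(cc,.44,.50,-.13,-.07,.006,.03,'tea '+n)
    pts(cc,.63,.69,-.12,-.05,.03,.05,'snack '+n)
    pts(cc,.44,.5,.08,.22,.05,.07,'keys '+n)
```

```text
on c [472.  192.9] size [22.8 22.2] longaxis deg 3.5 medz 54.4 area 85.5
zero c [468.1 147.2] size [22.6 20. ] longaxis deg 3.1 medz 54.8 area 77.5
hold c [464.2 101.5] size [22.6 22.2] longaxis deg 2.7 medz 54.2 area 81.0
on s c [470.4 194.8] size [22.7 31.1] longaxis deg 91.7 medz 53.6 area 113.5
hold s c [464.6  98.6] size [17.7 23.8] longaxis deg 92.0 medz 54.3 area 56.5
snack s c [655.5 -76.7] size [44.6 55.6] longaxis deg 95.6 medz 35.8 area 212.5
small s c [ 463.6 -222.5] size [61.6 80. ] longaxis deg 173.7 medz 34.0 area 312.5
large s c [ 599.9 -230.3] size [ 61.7 103.2] longaxis deg 166.2 medz 36.0 area 333.0
tea wax c [470.4 -98.4] size [34.7 34.4] longaxis deg 1.1 medz 8.7 area 180.0
knob top 104 mean [529.  172.6  64.7] rect [529.4 172.9] [13.1 39.4] 84.2
jar top 637 mean [556.  -83.8  84.6] rect [556.2 -84.6] [61.  60.9] 0.6
tea top 195 mean [472.6 -98.7   9.8] rect [475.2 -96. ] [51.1 36.1] 45.6
snack top 358 mean [656.5 -81.4  36.8] rect [656.2 -82.1] [48.9 48.2] 2.7
keys top 266 mean [468.8 144.3  54.7] rect [468.4 144.8] [113.7  26.1] 84.6
knob scene 151 mean [528.3 177.2  63.1] rect [528.6 175.6] [13.  38.9] 84.7
jar scene 357 mean [556.5 -77.   83.8] rect [556.  -79.7] [61.5 61.6] 87.3
tea scene 165 mean [471.1 -99.9  10.7] rect [471.5 -99.4] [44.1 36.7] 87.6
snack scene 230 mean [656.1 -75.9  35.4] rect [656.  -78.1] [48.7 50.1] 32.6
keys scene 277 mean [468.7 153.3  54. ] rect [468.4 147.8] [114.9  23.6] 86.3
```

Request:
move_arm:
  rotation:
    - [0,0,-1]
    - [0,0,-1]
    - [0,0,-1]
    - [0,0,-1]
    - [0,0,-1]
    - [0,0,0]
    - [0,0,0]
    - [0,0,0]
    - [0,0,0]
    - [0,0,0]
    - [0,0,0]
    - [0,0,0]
  xyz:
    - [0.5,1,0]
    - [0.5,1,0]
    - [0.5,1,0]
    - [0.5,1,0]
    - [0.5,1,0]
    - [0.5,1,0]
    - [0.5,1,0]
    - [0.5,1,0]
    - [0.5,1,0]
    - [0.5,1,0]
    - [0.5,1,0]
    - [0.5,1,0]
  gripper: [50,50,50,50,50,50,50,50,50,50,50,50]
  force: 60

```text
t: 1.6
ee_pos: [0.3627, -0.1044, 0.231]
eef_rot: [-0.0, 1.0, -0.031, -0.0]
wrist_force: [0.5, 0.1, -0.5]
grip_width: 0.503
grip_force: 0.0
```

```bash
cat >> h.py <<'E'
def st(tgt=None,yaw=None):
    s=monitor.read_state();p=s['ee_pos'];w,x,y,z=s['eef_rot'];ps=np.degrees(2*np.arctan2(y,x))
    print('t %.2f'%s['t'],'p',(p*1000).round(1),'yaw %.1f tilt %.1f'%((ps+180)%360-180,np.degrees(2*np.hypot(w,z))),'q',np.degrees(s['qpos']).round(0),'F',s['wrist_force'].round(1),'g %.3f %.1f'%(s['grip_width'],s['grip_force']))
    if tgt is not None: print('  need units',((np.array(tgt)/1000-p)/.03).round(2),'rot',None if yaw is None else round(((yaw-ps+90)%180-90)/5,2))
E
python3 -c "
from h import *
st((529,173.5,120),-5.5)"
```

```text
t 1.60 p [ 362.7 -104.4  231. ] yaw -3.6 tilt 0.0 q [-16.  -0. -16.  74.  -0. 168.] F [ 0.5  0.1 -0.5] g 0.503 0.0
  need units [ 5.54  9.26 -3.7 ] rot -0.38
```

Request:
move_arm:
  rotation:
    - [0,0,1]
    - [0,0,1]
    - [0,0,1]
    - [0,0,1]
    - [0,0,1]
    - [0,0,1]
    - [0,0,1]
    - [0,0,1]
    - [0,0,1]
    - [0,0,1]
    - [0,0,1]
    - [0,0,1]
  xyz:
    - [0.55,0.92,0]
    - [0.55,0.92,0]
    - [0.55,0.92,0]
    - [0.55,0.92,0]
    - [0.55,0.92,0]
    - [0.55,0.92,0]
    - [0.55,0.92,0]
    - [0.55,0.92,0]
    - [0.55,0.92,0]
    - [0.55,0.92,0]
    - [0,0,0]
    - [0,0,0]
  gripper: [50,50,50,50,50,50,50,50,50,50,50,50]

```text
t: 3.1
ee_pos: [0.5273, 0.171, 0.2303]
eef_rot: [-0.0, 0.88, 0.474, -0.001]
wrist_force: [-0.2, -0.7, -0.5]
grip_width: 0.503
grip_force: 0.0
```

Request:
move_arm:
  rotation:
    - [0,0,1]
    - [0,0,1]
    - [0,0,1]
    - [0,0,1]
    - [0,0,1]
    - [0,0,1]
    - [0,0,1]
    - [0,0,1]
    - [0,0,1]
    - [0,0,1]
    - [0,0,1]
    - [0,0,1]
  xyz:
    - [0,0,0]
    - [0,0,0]
    - [0,0,0]
    - [0,0,0]
    - [0,0,0]
    - [0,0,0]
    - [0,0,0]
    - [0,0,0]
    - [0,0,0]
    - [0,0,0]
    - [0,0,0]
    - [0,0,0]
  gripper: [50,50,50,50,50,50,50,50,50,50,50,50]

```text
t: 4.6
ee_pos: [0.5272, 0.1704, 0.2306]
eef_rot: [-0.0, 0.526, 0.851, -0.001]
wrist_force: [-0.3, 0.3, 0.2]
grip_width: 0.501
grip_force: 0.0
```

Request:
move_arm:
  rotation:
    - [0,0,1]
    - [0,0,1]
    - [0,0,1]
    - [0,0,1]
    - [0,0,1]
    - [0,0,1]
    - [0,0,1]
    - [0,0,1]
    - [0,0,1]
    - [0,0,1]
    - [0,0,1]
    - [0,0,0.6]
  xyz:
    - [0,0,-0.5]
    - [0,0,-0.5]
    - [0,0,-0.5]
    - [0,0,-0.5]
    - [0,0,-0.5]
    - [0,0,-0.5]
    - [0,0,-0.5]
    - [0,0,0]
    - [0,0,0]
    - [0,0,0]
    - [0,0,0]
    - [0,0,0]
  gripper: [50,50,50,50,50,50,50,50,50,50,50,50]

```text
t: 6.1
ee_pos: [0.5271, 0.1704, 0.1257]
eef_rot: [-0.001, 0.048, 0.999, -0.0]
wrist_force: [0.1, -0.3, -0.7]
grip_width: 0.499
grip_force: 0.0
```

```bash
python3 -c "
from h import *
st((529,173.5,43),-5.5)"
```

```text
t 6.10 p [527.1 170.4 125.7] yaw 174.5 tilt 0.1 q [18. 24. -2. 64. -0. 23.] F [ 0.1 -0.3 -0.7] g 0.499 0.0
  need units [ 0.06  0.1  -2.76] rot -0.01
```

Request:
move_arm:
  rotation:
    - [0,0,0]
    - [0,0,0]
    - [0,0,0]
    - [0,0,0]
    - [0,0,0]
    - [0,0,0]
    - [0,0,0]
    - [0,0,0]
    - [0,0,0]
    - [0,0,0]
    - [0,0,0]
    - [0,0,0]
  xyz:
    - [0.06,0.1,-0.6]
    - [0,0,-0.6]
    - [0,0,-0.6]
    - [0,0,-0.6]
    - [0,0,-0.34]
    - [0,0,0]
    - [0,0,0]
    - [0,0,0]
    - [0,0,0]
    - [0,0,0]
    - [0,0,0]
    - [0,0,0]
  gripper: [50,50,50,50,50,50,20,10,5,5,5,5]
  force: 50

```text
t: 7.6
ee_pos: [0.5302, 0.1746, 0.0451]
eef_rot: [0.001, 0.048, 0.999, 0.001]
wrist_force: [-0.3, 4.9, 5.6]
grip_width: 0.125
grip_force: 51.7
```

```bash
python3 -c "
from h import *
st((529,173.5,43),-5.5)"
```

```text
t 7.60 p [530.2 174.6  45.1] yaw 174.5 tilt 0.2 q [18. 29. -7. 54.  0. 24.] F [-0.3  4.9  5.6] g 0.125 51.7
  need units [-0.04 -0.04 -0.07] rot 0.01
```

Request:
move_arm:
  rotation:
    - [0,0,0]
    - [0,0,0]
    - [0,0,0]
    - [0,0,0]
    - [0,0,0]
    - [0,0,0]
  xyz:
    - [0,0.04,0.12]
    - [0,0,0.12]
    - [0,0,0.12]
    - [0,0,0.1]
    - [0,0,0]
    - [0,0,0]
  gripper: [5,5,5,5,5,5]

```text
t: 8.35
ee_pos: [0.5301, 0.1747, 0.0582]
eef_rot: [0.001, 0.049, 0.999, 0.0]
wrist_force: [3.7, 3.2, -0.9]
grip_width: 0.127
grip_force: 54.8
```

```bash
python3 -c "
from h import *
st()
P=cloud(shot('top'));m=(P[...,0]>.5)&(P[...,0]<.56)&(P[...,1]>.14)&(P[...,1]<.21)
P=cloud(shot('scene'));cv2.imwrite('pics/k.png',cv2.resize(load('scene')['pixels'][230:370,250:390],None,fx=4,fy=4))"
```

```text
t 8.35 p [530.1 174.7  58.2] yaw 174.4 tilt 0.1 q [18. 28. -7. 56. -0. 24.] F [ 3.7  3.2 -0.9] g 0.127 54.8
```

View pics/k.png

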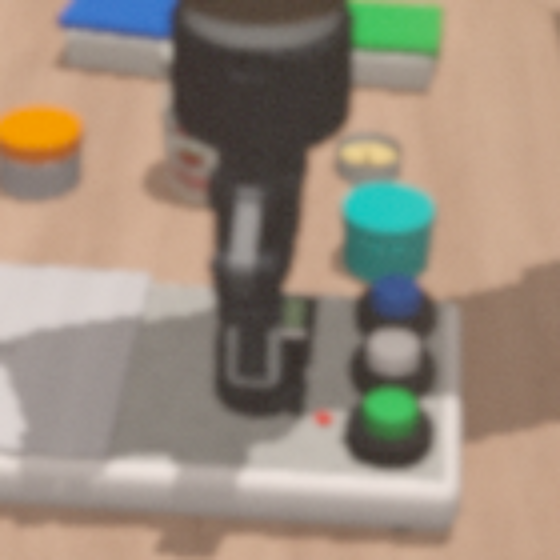

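The fingers hold the knob's bar at about (255,350) in the crop, and the disc has come up with it.

Request:
move_arm:
  rotation:
    - [0,0,1]
    - [0,0,1]
    - [0,0,0]
    - [0,0,0]
  xyz:
    - [0,0,0]
    - [0,0,0]
    - [0,0,0]
    - [0,0,0]
  gripper: [5,5,5,5]

```text
t: 8.95
ee_pos: [0.5301, 0.175, 0.0582]
eef_rot: [0.001, -0.038, 0.999, 0.0]
wrist_force: [5.4, 4.6, -0.2]
grip_width: 0.127
grip_force: 54.5
```

```bash
python3 -c "
from h import *
st();print(monitor.read_state()['torque'])"
```

```text
t 8.95 p [530.1 175.   58.2] yaw -175.6 tilt 0.1 q [18. 28. -7. 56.  0. 14.] F [ 5.4  4.6 -0.2] g 0.127 54.5
[ 0.83892813 -0.92881407  0.02680848]
```

Torque about z is only 0.03 N m, so the knob turns freely. I'll finish the turn.

Request:
move_arm:
  rotation:
    - [0,0,1]
    - [0,0,1]
    - [0,0,1]
    - [0,0,1]
    - [0,0,1]
    - [0,0,1]
    - [0,0,1]
    - [0,0,1]
    - [0,0,1]
    - [0,0,1]
    - [0,0,0]
    - [0,0,0]
  xyz:
    - [-0.04,-0.03,0]
    - [0,0,0]
    - [0,0,0]
    - [0,0,0]
    - [0,0,0]
    - [0,0,0]
    - [0,0,0]
    - [0,0,0]
    - [0,0,0]
    - [0,0,0]
    - [0,0,0]
    - [0,0,0]
  gripper: [5,5,5,5,5,5,5,5,5,5,5,5]

```text
t: 10.45
ee_pos: [0.5293, 0.1765, 0.0584]
eef_rot: [0.002, -0.458, 0.889, 0.002]
wrist_force: [3.8, 9.2, -1.6]
grip_width: 0.126
grip_force: 54.3
```

```bash
python3 -c "
from h import *
st();print(monitor.read_state()['torque'])"
```

```text
t 10.45 p [529.3 176.5  58.4] yaw -125.5 tilt 0.3 q [ 18.  28.  -7.  55.   0. -36.] F [ 3.8  9.2 -1.6] g 0.126 54.3
[ 2.03940461 -0.99257364  0.01445114]
```

Request:
move_arm:
  rotation:
    - [0,0,0.1]
    - [0,0,0]
    - [0,0,0]
    - [0,0,0]
    - [0,0,0]
    - [0,0,0]
    - [0,0,0]
  xyz:
    - [0.02,0.08,0]
    - [0,0,-0.12]
    - [0,0,-0.12]
    - [0,0,-0.12]
    - [0,0,-0.12]
    - [0,0,-0.05]
    - [0,0,0]
  gripper: [5,5,5,5,5,5,5]

```text
t: 11.32
ee_pos: [0.5294, 0.1767, 0.045]
eef_rot: [0.002, -0.461, 0.887, 0.0]
wrist_force: [-3.5, 3.2, 18.4]
grip_width: 0.125
grip_force: 57.2
```

```bash
python3 -c "
from h import *
st();print(monitor.read_state()['torque'])"
```

```text
t 11.32 p [529.4 176.7  45. ] yaw -125.1 tilt 0.2 q [ 18.  29.  -8.  54.   0. -36.] F [-3.5  3.2 18.4] g 0.125 57.2
[ 0.54294159  0.47372165 -0.02405986]
```

Request:
move_arm:
  rotation:
    - [0,0,0]
    - [0,0,0]
    - [0,0,0]
    - [0,0,0]
    - [0,0,0]
    - [0,0,0]
    - [0,0,-1]
    - [0,0,-1]
    - [0,0,-1]
    - [0,0,-1]
    - [0,0,-1]
    - [0,0,-1]
  xyz:
    - [0,0,0.06]
    - [0,0,0]
    - [0,0,0]
    - [0,0,0.4]
    - [0,0,0.5]
    - [0,0,0.5]
    - [-0.4,0.1,0.5]
    - [-0.4,0.1,0.5]
    - [-0.4,0.1,0]
    - [-0.4,0.12,0]
    - [-0.31,0.12,0]
    - [0,0,0]
  gripper: [40,40,40,40,40,40,40,0,0,0,0,0]

```text
t: 12.82
ee_pos: [0.4712, 0.1928, 0.1172]
eef_rot: [0.001, -0.215, 0.977, 0.0]
wrist_force: [0.2, -0.5, 0.5]
grip_width: 0.001
grip_force: 0.0
```

```bash
python3 -c "
from h import *
st((472,193.5,60),175)
c=shot('scene');P=cloud(c);m=(P[...,0]>.5)&(P[...,0]<.56)&(P[...,1]>.14)&(P[...,1]<.21)&(P[...,2]>.057)&(P[...,2]<.085)
q=P[m]*1000;print(len(q),q.mean(0),q[:,2].max(),cv2.minAreaRect(q[:,:2].astype(np.float32)))
cv2.imwrite('pics/k2.png',cv2.resize(c['pixels'][230:370,250:390],None,fx=4,fy=4))"
```

```text
t 12.82 p [471.2 192.8 117.2] yaw -155.2 tilt 0.1 q [ 22.  19. -10.  61.   0.  -3.] F [ 0.2 -0.5  0.5] g 0.001 0.0
  need units [ 0.03  0.02 -1.91] rot -5.96
135 [528.6235731  178.39227794  63.4098103 ] 67.12838681506584 ((528.7330322265625, 176.0775146484375), (42.3015022277832, 12.735737800598145), 57.237979888916016)
```

View pics/k2.png

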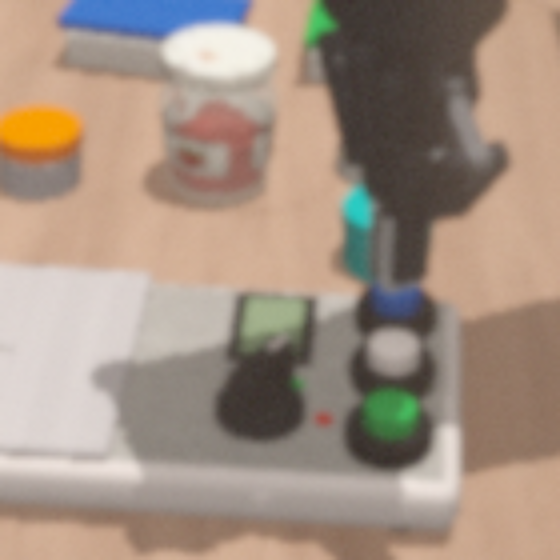

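Knob is at the green dot (crop 265,395), down. Now the green key.

Request:
move_arm:
  rotation:
    - [0,0,-1]
    - [0,0,-1]
    - [0,0,-1]
    - [0,0,0]
    - [0,0,0]
    - [0,0,0]
    - [0,0,0]
    - [0,0,0]
  xyz:
    - [0.03,0.02,-0.6]
    - [0,0,-0.6]
    - [0,0,-0.6]
    - [0,0,-0.2]
    - [0,0,-0.2]
    - [0,0,-0.22]
    - [0,0,0]
    - [0,0,0]
  gripper: [0,0,0,0,0,0,0,0]

```text
t: 13.88
ee_pos: [0.4727, 0.1931, 0.0481]
eef_rot: [0.001, -0.087, 0.996, 0.0]
wrist_force: [-11.0, -4.2, 31.2]
grip_width: 0.001
grip_force: 15.6
```

```bash
python3 -c "
from h import *
st((468.3,147.5,44),175)"
```

```text
t 13.88 p [472.7 193.1  48.1] yaw -170.0 tilt 0.2 q [ 22.  24. -15.  51.  -0.  12.] F [-11.   -4.2  31.2] g 0.001 15.6
  need units [-0.15 -1.52 -0.14] rot -3.0
```

Request:
move_arm:
  rotation:
    - [0,0,0]
    - [0,0,0]
    - [0,0,0]
    - [0,0,0]
    - [0,0,0]
    - [0,0,0]
    - [0,0,0]
    - [0,0,0]
    - [0,0,0]
    - [0,0,0]
  xyz:
    - [0,0,0.5]
    - [0,0,0.5]
    - [-0.06,-0.8,0]
    - [-0.06,-0.73,0]
    - [0,0,0]
    - [0,0,-0.4]
    - [0,0,-0.25]
    - [0,0,-0.15]
    - [0,0,-0.15]
    - [0,0,0]
  gripper: [0,0,0,0,0,0,0,0,0,0]

```text
t: 15.12
ee_pos: [0.4688, 0.1477, 0.0481]
eef_rot: [0.001, -0.087, 0.996, 0.0]
wrist_force: [-9.5, -2.5, 29.8]
grip_width: 0.002
grip_force: 14.6
```

```bash
python3 -c "
from h import *
st((468.3,147.5,44),175)"
```

```text
t 15.12 p [468.8 147.7  48.1] yaw -170.0 tilt 0.1 q [ 17.  22. -18.  50.   0.   8.] F [-9.5 -2.5 29.8] g 0.002 14.6
  need units [-0.02 -0.01 -0.14] rot -2.99
```

```bash
python3 -c "
from h import *
st((599.5,-234,150),166.2)
c=load('top');P=cloud(c)
for x,y,n in((.6,-.234,'large'),(.4635,-.225,'small'),(.556,-.083,'jar'),(.656,-.081,'pot'),(.658,.133,'pan')):
  d=np.hypot(P[...,0]-x,P[...,1]-y);m=(P[...,2]>.1)&(d<.25)&(P[...,2]<.6)&(c['z_map']>0)
  print(n,m.sum(),d[m].min() if m.any() else '',P[m][np.argmin(d[m])] if m.any() else '')
"
```

```text
t 15.12 p [468.8 147.7  48.1] yaw -170.0 tilt 0.1 q [ 17.  22. -18.  50.   0.   8.] F [-9.5 -2.5 29.8] g 0.002 14.6
  need units [  4.36 -12.72   3.4 ] rot -4.75
large 10006 0.12602672494863887 [ 0.69503848 -0.31676728  0.1849812 ]
small 2261 0.2379968729523376 [ 0.65067598 -0.37199546  0.2395256 ]
jar 9468 0.19456182756936521 [0.53670961 0.11060317 0.1454892 ]
pot 2726 0.17039838991062192 [ 0.8255806  -0.09767424  0.10123639]
pan 13099 0.07310156214714533 [0.58610303 0.14621604 0.46392361]
```

Request:
move_arm:
  rotation:
    - [0,0,0]
    - [0,0,0]
    - [0,0,-1]
    - [0,0,-1]
    - [0,0,-1]
    - [0,0,-1]
    - [0,0,-0.76]
    - [0,0,0]
    - [0,0,0]
    - [0,0,0]
    - [0,0,0]
    - [0,0,0]
  xyz:
    - [0,0,0.7]
    - [0,0,0.9]
    - [0,0,0.9]
    - [0,-0.5,0.9]
    - [0.4,-1,0]
    - [0.4,-1,0]
    - [0.4,-1,0]
    - [0.4,-1,0]
    - [0.4,-1,0]
    - [0.4,-1,0]
    - [0.4,-1,0]
    - [0.4,-1,0]
  gripper: [0,0,0,100,100,100,100,100,100,100,100,100]

```text
t: 16.62
ee_pos: [0.565, -0.1085, 0.146]
eef_rot: [-0.001, 0.121, 0.993, 0.0]
wrist_force: [-0.4, 0.2, 0.3]
grip_width: 1.002
grip_force: 0.0
```

```bash
python3 -c "
from h import *
st((599.5,-234,8),166.2)
c=shot('scene')
blob(c,(100,120,60),(125,255,255),(260,220,320,245),.036,'large s')"
```

```text
t 16.62 p [ 565.  -108.5  146. ] yaw 166.2 tilt 0.1 q [-11.  25.   3.  68.   0.   3.] F [-0.4  0.2  0.3] g 1.002 0.0
  need units [ 1.15 -4.18 -4.6 ] rot 0.01
large s c [ 599.6 -230.1] size [ 62.3 104.6] longaxis deg 166.7 medz 36.1 area 348.0
```

Request:
move_arm:
  rotation:
    - [0,0,0]
    - [0,0,0]
    - [0,0,0]
    - [0,0,0]
    - [0,0,0]
    - [0,0,0]
    - [0,0,0]
    - [0,0,0]
    - [0,0,0]
    - [0,0,0]
    - [0,0,0]
    - [0,0,0]
  xyz:
    - [0.29,-1,0]
    - [0.29,-1,0]
    - [0.29,-1,0]
    - [0.29,-1,0]
    - [0,-0.15,-0.9]
    - [0,0,-0.9]
    - [0,0,-0.9]
    - [0,0,-0.8]
    - [0,0,-0.5]
    - [0,0,-0.3]
    - [0,0,-0.3]
    - [0,0,0]
  gripper: [100,100,100,100,100,100,100,100,100,100,100,100]

```text
t: 18.18
ee_pos: [0.5994, -0.2323, 0.0084]
eef_rot: [-0.0, 0.121, 0.993, 0.0]
wrist_force: [1.1, -0.9, -0.2]
grip_width: 0.998
grip_force: 0.0
```

Request:
move_arm:
  rotation:
    - [0,0,0]
    - [0,0,0]
    - [0,0,0]
    - [0,0,0]
    - [0,0,0]
    - [0,0,0]
  xyz:
    - [0,0,0]
    - [0,0,0]
    - [0,0,0]
    - [0,0,0]
    - [0,0,0.3]
    - [0,0,0.7]
  gripper: [70,60,60,60,60,60]
  force: 35

```text
t: 18.92
ee_pos: [0.5976, -0.2313, 0.0369]
eef_rot: [-0.003, 0.121, 0.993, 0.001]
wrist_force: [-0.4, -0.1, -1.9]
grip_width: 0.766
grip_force: 41.0
```

```bash
python3 -c "
from h import *
st((658.4,133.8,150),175)"
```

```text
t 18.93 p [ 597.6 -231.3   36.9] yaw 166.1 tilt 0.3 q [-21.  38.   7.  60.   0.  -7.] F [-0.4 -0.1 -1.9] g 0.766 41.0
  need units [ 2.03 12.17  3.77] rot 1.77
```

Request:
move_arm:
  rotation:
    - [0,0,0]
    - [0,0,0]
    - [0,0,0]
    - [0,0,0]
    - [0,0,0.5]
    - [0,0,0.5]
    - [0,0,0.5]
    - [0,0,0.27]
    - [0,0,0]
    - [0,0,0]
    - [0,0,0]
    - [0,0,0]
  xyz:
    - [0,0,0.8]
    - [0,0,0.8]
    - [0.1,0.5,0.8]
    - [0.2,0.8,0.7]
    - [0.2,0.8,0]
    - [0.2,0.9,0]
    - [0.2,0.9,0]
    - [0.2,0.9,0]
    - [0.2,0.9,0]
    - [0.2,0.9,0]
    - [0.2,0.9,0]
    - [0.2,0.9,0]
  gripper: [60,60,60,60,60,60,60,60,60,60,60,60]
  force: 50

```text
t: 20.42
ee_pos: [0.6558, 0.0208, 0.1308]
eef_rot: [-0.001, 0.044, 0.999, 0.0]
wrist_force: [-0.3, 0.5, -2.0]
grip_width: 0.759
grip_force: 62.9
```

Request:
move_arm:
  rotation:
    - [0,0,0]
    - [0,0,0]
    - [0,0,0]
    - [0,0,0]
    - [0,0,0]
    - [0,0,0]
  xyz:
    - [0.1,0.9,0]
    - [0.1,0.9,0]
    - [0,0.9,0]
    - [0,0.9,0]
    - [0,0,0]
    - [0,0,0]
  gripper: [60,60,60,60,60,60]

```text
t: 21.18
ee_pos: [0.6619, 0.1274, 0.131]
eef_rot: [-0.001, 0.044, 0.999, -0.0]
wrist_force: [-0.2, 0.8, -2.7]
grip_width: 0.759
grip_force: 62.9
```

```bash
python3 -c "
from h import *
st((658.4,133.8,47),175)
for n in('top','scene'):
  c=shot(n);P=cloud(c);blob(c,(100,120,60),(125,255,255),(100,20,350,230) if n=='top' else (150,150,330,330),.155,'large '+n)"
```

```text
t 21.18 p [661.9 127.4 131. ] yaw 175.0 tilt 0.1 q [11. 37. 21. 74. -0. 16.] F [-0.2  0.8 -2.7] g 0.759 62.9
  need units [-0.12  0.21 -2.8 ] rot 0.0
large top c [637.1 129.2] size [64.5 59.4] longaxis deg 87.4 medz 157.6 area 741.5
large scene c [634.9 129.7] size [51.9 71.6] longaxis deg 92.1 medz 157.1 area 463.5
```

Request:
move_arm:
  rotation:
    - [0,0,0]
    - [0,0,0]
    - [0,0,0]
    - [0,0,0]
    - [0,0,0]
    - [0,0,0]
    - [0,0,0]
    - [0,0,0]
    - [0,0,0]
    - [0,0,0]
    - [0,0,0]
  xyz:
    - [-0.12,0.21,-0.5]
    - [0,0,-0.7]
    - [0,0,-0.7]
    - [0,0,-0.5]
    - [0,0,-0.2]
    - [0,0,-0.1]
    - [0,0,-0.1]
    - [0,0,-0.05]
    - [0,0,0]
    - [0,0,0]
    - [0,0,0]
  gripper: [60,60,60,60,60,60,60,60,60,80,100]

```text
t: 22.65
ee_pos: [0.6592, 0.134, 0.0462]
eef_rot: [0.0, 0.044, 0.999, 0.0]
wrist_force: [-0.3, -0.0, 0.2]
grip_width: 0.984
grip_force: 0.0
```

Request:
move_arm:
  rotation:
    - [0,0,0]
    - [0,0,0]
    - [0,0,0]
    - [0,0,0]
    - [0,0,0]
    - [0,0,0]
    - [0,0,0]
    - [0,0,0]
    - [0,0,0]
    - [0,0,0]
    - [0,0,0]
    - [0,0,0]
  xyz:
    - [0,0,0]
    - [0,0,0.4]
    - [0,0,0.7]
    - [0,0,0.7]
    - [-0.5,-1,0.6]
    - [-0.7,-1,0.2]
    - [-0.7,-1,0]
    - [-0.7,-1,0]
    - [-0.7,-1,0]
    - [-0.7,-1,0]
    - [-0.7,-1,0]
    - [-0.7,-1,0]
  gripper: [100,100,100,100,100,100,100,100,100,100,100,100]

```text
t: 24.15
ee_pos: [0.4967, -0.1071, 0.1253]
eef_rot: [0.001, 0.044, 0.999, -0.0]
wrist_force: [-0.9, 0.0, 0.8]
grip_width: 1.001
grip_force: 0.0
```

```bash
python3 -c "
from h import *
st((463.5,-224.5,7),173.5)
for n in('top','scene'):
  c=shot(n);cv2.imwrite('pics/%s_a.png'%n,c['pixels']);blob(c,(100,120,60),(125,255,255),(100,20,350,230) if n=='top' else (150,150,340,330),.074,'large '+n)
  blob(c,(50,100,60),(75,255,255),(325,225,375,280) if n=='top' else (320,225,370,248),.034,'small')
E"
```

```text
t 24.15 p [ 496.7 -107.1  125.3] yaw 175.0 tilt 0.1 q [-12.  19.  -9.  62.  -0.  -7.] F [-0.9  0.   0.8] g 1.001 0.0
  need units [-1.11 -3.91 -3.94] rot -0.29
large top c [658.9 132.9] size [ 64. 110.] longaxis deg 174.9 medz 74.6 area 1274.5
small c [ 463.5 -226. ] size [59.  82.3] longaxis deg 173.8 medz 34.5 area 884.0
large scene c [658.1 137.6] size [ 64.3 107.6] longaxis deg 174.9 medz 74.0 area 1102.5
small c [ 463.5 -222.1] size [62.4 80.3] longaxis deg 173.7 medz 34.1 area 319.5Traceback (most recent call last):
  File "<string>", line 7, in <module>
    E
NameError: name 'E' is not defined
```

Large box is within 1 mm of the cross. Now the small box.

Request:
move_arm:
  rotation:
    - [0,0,-0.28]
    - [0,0,0]
    - [0,0,0]
    - [0,0,0]
    - [0,0,0]
    - [0,0,0]
    - [0,0,0]
    - [0,0,0]
    - [0,0,0]
    - [0,0,0]
    - [0,0,0]
    - [0,0,0]
  xyz:
    - [-0.27,-0.95,0]
    - [-0.27,-0.95,0]
    - [-0.27,-0.95,0]
    - [-0.27,-0.95,-0.4]
    - [0,-0.1,-0.9]
    - [0,0,-0.9]
    - [0,0,-0.8]
    - [0,0,-0.5]
    - [0,0,-0.25]
    - [0,0,-0.16]
    - [0,0,0]
    - [0,0,0]
  gripper: [100,100,100,100,100,100,100,100,100,100,100,100]

```text
t: 25.75
ee_pos: [0.4651, -0.2233, 0.0075]
eef_rot: [0.001, 0.056, 0.998, -0.0]
wrist_force: [0.1, -0.1, -0.3]
grip_width: 0.998
grip_force: 0.0
```

Request:
move_arm:
  rotation:
    - [0,0,0]
    - [0,0,0]
    - [0,0,0]
    - [0,0,0]
    - [0,0,0]
    - [0,0,0]
    - [0,0,0]
    - [0,0,0]
    - [0,0,0]
  xyz:
    - [0,0,0]
    - [0,0,0]
    - [0,0,0]
    - [0,0,0]
    - [0,0,0.3]
    - [0,0,0.7]
    - [0,0,1]
    - [0,0,1]
    - [0,0,1]
  gripper: [70,60,55,55,55,55,55,55,55]
  force: 50

```text
t: 26.88
ee_pos: [0.4639, -0.2226, 0.1276]
eef_rot: [-0.001, 0.056, 0.998, 0.0]
wrist_force: [0.7, -0.2, -3.0]
grip_width: 0.713
grip_force: 55.3
```

```bash
python3 -c "
from h import *
st((658.4,133.8,160),175)"
```

```text
t 26.88 p [ 463.9 -222.6  127.6] yaw 173.6 tilt 0.1 q [-26.  19.  -8.  63.   0. -19.] F [ 0.7 -0.2 -3. ] g 0.713 55.3
  need units [ 6.48 11.88  1.08] rot 0.29
```

Request:
move_arm:
  rotation:
    - [0,0,0]
    - [0,0,0.28]
    - [0,0,0]
    - [0,0,0]
    - [0,0,0]
    - [0,0,0]
    - [0,0,0]
    - [0,0,0]
    - [0,0,0]
    - [0,0,0]
    - [0,0,0]
    - [0,0,0]
  xyz:
    - [0.2,0.3,0.6]
    - [0.5,0.9,0.48]
    - [0.5,0.9,0]
    - [0.5,0.9,0]
    - [0.5,0.9,0]
    - [0.5,0.9,0]
    - [0.5,0.9,0]
    - [0.5,0.9,0]
    - [0.5,0.9,0]
    - [0.5,0.9,0]
    - [0.5,0.9,0]
    - [0.5,0.9,0]
  gripper: [55,55,55,55,55,55,55,55,55,55,55,55]

```text
t: 28.38
ee_pos: [0.6352, 0.0839, 0.1587]
eef_rot: [-0.001, 0.044, 0.999, 0.0]
wrist_force: [0.5, 0.2, -1.1]
grip_width: 0.715
grip_force: 55.4
```

Request:
move_arm:
  rotation:
    - [0,0,0]
    - [0,0,0]
    - [0,0,0]
    - [0,0,0]
    - [0,0,0]
  xyz:
    - [0.4,0.9,0]
    - [0.36,0.8,0]
    - [0,0,0]
    - [0,0,0]
    - [0,0,0]
  gripper: [55,55,55,55,55]

```text
t: 29.0
ee_pos: [0.6579, 0.133, 0.1592]
eef_rot: [-0.0, 0.044, 0.999, -0.0]
wrist_force: [0.1, -0.7, -1.1]
grip_width: 0.718
grip_force: 55.4
```

```bash
python3 -c "
from h import *
st((658.6,133.8,82.5),175)"
```

```text
t 29.00 p [657.9 133.  159.2] yaw 174.9 tilt 0.1 q [11. 36. 23. 78. -0. 17.] F [ 0.1 -0.7 -1.1] g 0.718 55.4
  need units [ 0.02  0.03 -2.56] rot 0.02
```

Request:
move_arm:
  rotation:
    - [0,0,0]
    - [0,0,0]
    - [0,0,0]
    - [0,0,0]
    - [0,0,0]
    - [0,0,0]
    - [0,0,0]
    - [0,0,0]
    - [0,0,0]
    - [0,0,0]
    - [0,0,0]
  xyz:
    - [0.02,0.03,-0.5]
    - [0,0,-0.7]
    - [0,0,-0.7]
    - [0,0,-0.3]
    - [0,0,-0.15]
    - [0,0,-0.1]
    - [0,0,-0.1]
    - [0,0,-0.03]
    - [0,0,0]
    - [0,0,0]
    - [0,0,0]
  gripper: [55,55,55,55,55,55,55,55,55,75,100]

```text
t: 30.38
ee_pos: [0.6594, 0.1349, 0.0826]
eef_rot: [0.001, 0.044, 0.999, 0.0]
wrist_force: [-0.4, 0.5, 0.1]
grip_width: 0.937
grip_force: 0.0
```

Request:
move_arm:
  rotation:
    - [0,0,0]
    - [0,0,0]
    - [0,0,0]
    - [0,0,0]
    - [0,0,0]
    - [0,0,0]
    - [0,0,0]
    - [0,0,0]
    - [0,0,0]
    - [0,0,0]
    - [0,0,0]
    - [0,0,0]
  xyz:
    - [0,0,0]
    - [0,0,0.4]
    - [0,0,0.7]
    - [0,0,0.7]
    - [-0.2,-0.5,0.5]
    - [-0.4,-0.8,0.2]
    - [-0.4,-0.9,0]
    - [-0.4,-0.9,0]
    - [-0.4,-0.9,0]
    - [-0.4,-0.9,0]
    - [-0.4,-0.9,0]
    - [-0.4,-0.9,0]
  gripper: [100,100,100,100,100,100,100,100,100,100,100,100]

```text
t: 31.88
ee_pos: [0.5678, -0.068, 0.1575]
eef_rot: [0.0, 0.044, 0.999, -0.0]
wrist_force: [-0.1, -0.3, -0.2]
grip_width: 1.003
grip_force: 0.0
```

```bash
python3 -c "
from h import *
st((556,-83,38),175)
for n in('top','scene'):
  c=shot(n);cv2.imwrite('pics/%s_a.png'%n,c['pixels'])
  blob(c,(50,100,60),(75,255,255),(100,20,350,220) if n=='top' else (150,150,340,330),.108,'small')
  blob(c,(5,150,100),(20,255,255),(270,150,305,185) if n=='top' else (240,250,280,275),.036,'snack')
"
```

```text
t 31.88 p [567.8 -68.  157.5] yaw 174.9 tilt 0.0 q [-7. 24.  4. 70. -0. -2.] F [-0.1 -0.3 -0.2] g 1.003 0.0
  need units [-0.39 -0.5  -3.98] rot 0.02
small c [661.1 150.8] size [25.4 78.2] longaxis deg 175.1 medz 108.7 area 234.0
snack c [660.4 -92.3] size [43.  21.8] longaxis deg 16.1 medz 37.1 area 123.5
small c [655.9 137.7] size [66.4 86.2] longaxis deg 175.6 medz 108.0 area 869.0
snack c [654.9 -73. ] size [44.2 55.3] longaxis deg 95.6 medz 35.6 area 210.5
```

Request:
move_arm:
  rotation:
    - [0,0,0]
    - [0,0,0]
    - [0,0,0]
    - [0,0,0]
    - [0,0,0]
    - [0,0,0]
    - [0,0,0]
    - [0,0,0]
    - [0,0,0]
    - [0,0,0]
    - [0,0,0]
    - [0,0,0]
  xyz:
    - [-0.39,-0.51,0]
    - [0,0,0]
    - [0,0,-0.6]
    - [0,0,-0.8]
    - [0,0,-0.8]
    - [0,0,-0.8]
    - [0,0,-0.8]
    - [0,0,-0.4]
    - [0,0,-0.18]
    - [0,0,0]
    - [0,0,0]
    - [0,0,0]
  gripper: [100,100,100,100,100,100,100,100,100,100,80,70]
  force: 40

```text
t: 33.48
ee_pos: [0.5587, -0.0823, 0.0274]
eef_rot: [0.002, 0.044, 0.999, -0.001]
wrist_force: [0.3, -0.8, 4.0]
grip_width: 0.747
grip_force: 36.8
```

Request:
move_arm:
  rotation:
    - [0,0,0]
    - [0,0,0]
    - [0,0,0]
    - [0,0,0]
    - [0,0,0]
    - [0,0,0]
    - [0,0,0]
    - [0,0,0]
  xyz:
    - [0,0,0]
    - [0,0,0]
    - [0,0,0.3]
    - [0,0,0.7]
    - [0,0,1]
    - [0,0,1]
    - [0,0,1]
    - [0,0,0]
  gripper: [60,60,60,60,60,60,60,60]
  force: 50

```text
t: 34.48
ee_pos: [0.5592, -0.0816, 0.1483]
eef_rot: [0.003, 0.044, 0.999, -0.0]
wrist_force: [0.7, -0.2, -2.3]
grip_width: 0.741
grip_force: 45.5
```

```bash
python3 -c "
from h import *
st((658.4,133.8,190),175)
c=shot('scene');P=cloud(c);m=(P[...,0]>.5)&(P[...,0]<.6)&(P[...,1]>-.12)&(P[...,1]<-.04)
cv2.imwrite('pics/j.png',cv2.resize(c['pixels'][130:320,210:400],None,fx=3,fy=3))"
```

```text
t 34.48 p [559.2 -81.6 148.3] yaw 175.0 tilt 0.3 q [-8. 24.  1. 68.  0. -3.] F [ 0.7 -0.2 -2.3] g 0.741 45.5
  need units [3.31 7.18 1.39] rot 0.01
```

View pics/j.png

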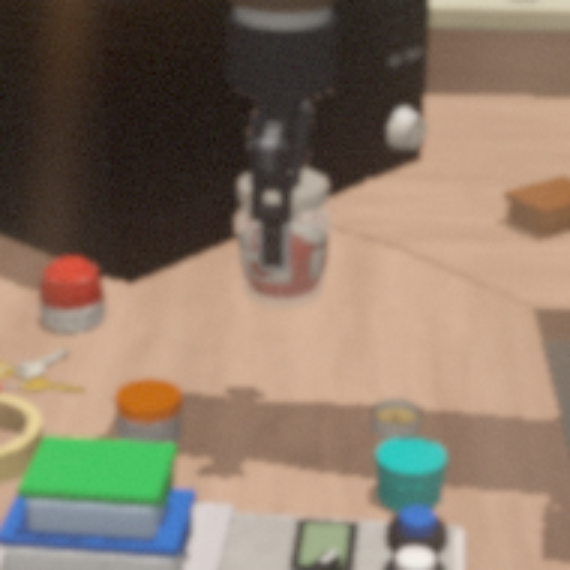

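The jar is held, with the fingers slightly off its middle (fingers u≈270, jar 283). I'll measure the offset.

```bash
cat > tw.py <<'E'
from h import *
def box(n,x0,x1,y0,y1,z0,z1,lab=''):
    c=load(n);P=cloud(c);m=(P[...,0]>x0)&(P[...,0]<x1)&(P[...,1]>y0)&(P[...,1]<y1)&(P[...,2]>z0)&(P[...,2]<z1)&(c['z_map']>0);q=P[m]*1000
    if len(q)<5: print(lab,n,len(q));return
    print(lab,n,len(q),'mean',q.mean(0).round(1),'lo',np.percentile(q,2,axis=0).round(1),'hi',np.percentile(q,98,axis=0).round(1))
E
python3 -c "
from tw import *
c=load('scene')
P=cloud(c);hsv=cv2.cvtColor(c['pixels'],cv2.COLOR_BGR2HSV)
reg=(P[...,0]>.51)&(P[...,0]<.61)&(P[...,1]>-.13)&(P[...,1]<-.03)&(c['z_map']>0)
for z in range(115,225,10):
  m=reg&(abs(P[...,2]*1000-z)<5); b=m&(hsv[...,2]<70); w=m&~b
  print(z,'bright x',(P[w][:,0]*1000).min().round(1) if w.any() else '',(P[w][:,0]*1000).max().round(1) if w.any() else '','ymax',(P[w][:,1]*1000).max().round(1) if w.any() else '','dark x',np.percentile(P[b][:,0]*1000,[2,98]).round(1) if b.any() else '')
"
```

```text
115 bright x 565.9 565.9 ymax -61.4 dark x 
125 bright x 530.1 586.2 ymax -51.1 dark x 
135 bright x 528.1 585.9 ymax -49.2 dark x 
145 bright x 528.3 585.5 ymax -50.3 dark x 
155 bright x 526.4 587.8 ymax -40.5 dark x 
165 bright x 526.5 587.7 ymax -34.5 dark x [559.1 565. ]
175 bright x 524.6 590.2 ymax -33.1 dark x [558.7 564.5]
185 bright x 526.9 587.9 ymax -35.5 dark x [558.8 565.1]
195 bright x 527.1 587.4 ymax -33.6 dark x [558.7 566.6]
205 bright x 527.3 587.7 ymax -33.3 dark x 
215 bright x 542.7 569.5 ymax -38.6 dark x [540.6 571.3]
```

Request:
move_arm:
  rotation:
    - [0,0,0]
    - [0,0,0]
    - [0,0,0]
    - [0,0,0]
    - [0,0,0]
    - [0,0,0]
    - [0,0,0]
    - [0,0,0]
    - [0,0,0]
    - [0,0,0]
    - [0,0,0]
    - [0,0,0]
  xyz:
    - [0.1,0.1,0.6]
    - [0.3,0.6,0.4]
    - [0.4,0.9,0]
    - [0.4,0.9,0]
    - [0.4,0.9,0]
    - [0.4,0.9,0]
    - [0.4,0.9,0]
    - [0.4,0.8,0]
    - [0.4,0.7,0]
    - [0.18,0.5,0]
    - [0,0,0]
    - [0,0,0]
  gripper: [60,60,60,60,60,60,60,60,60,60,60,60]

```text
t: 36.02
ee_pos: [0.6581, 0.1337, 0.1748]
eef_rot: [-0.001, 0.044, 0.999, -0.0]
wrist_force: [0.3, -0.0, -3.1]
grip_width: 0.745
grip_force: 45.7
```

```bash
python3 -c "
from tw import *
st((660.4,134,136),175)
c=shot('scene');P=cloud(c);hsv=cv2.cvtColor(c['pixels'],cv2.COLOR_BGR2HSV)
reg=(P[...,0]>.6)&(P[...,0]<.72)&(P[...,1]>.08)&(P[...,1]<.19)&(c['z_map']>0)
for z in range(100,240,15):
  w=reg&(abs(P[...,2]*1000-z)<7)&(hsv[...,2]>70)
  if w.any(): print(z,P[w][:,0].min().round(4),P[w][:,0].max().round(4),w.sum())
"
```

```text
t 36.02 p [658.1 133.7 174.8] yaw 174.9 tilt 0.1 q [12. 35. 25. 80. -0. 17.] F [ 0.3 -0.  -3.1] g 0.745 45.7
  need units [ 0.08  0.01 -1.29] rot 0.01
100 0.6145 0.7022 379
115 0.6161 0.7004 447
145 0.628 0.674 35
160 0.6258 0.6844 245
175 0.6254 0.6843 193
190 0.6236 0.6866 237
205 0.6228 0.6853 288
220 0.6249 0.6725 159
235 0.6258 0.6727 283
```

Request:
move_arm:
  rotation:
    - [0,0,0]
    - [0,0,0]
    - [0,0,0]
    - [0,0,0]
    - [0,0,0]
    - [0,0,0]
    - [0,0,0]
    - [0,0,0]
    - [0,0,0]
    - [0,0,0]
    - [0,0,0]
  xyz:
    - [0.09,0,-0.3]
    - [0,0,-0.4]
    - [0,0,-0.25]
    - [0,0,-0.15]
    - [0,0,-0.1]
    - [0,0,-0.05]
    - [0,0,-0.04]
    - [0,0,0]
    - [0,0,0]
    - [0,0,0]
    - [0,0,0]
  gripper: [60,60,60,60,60,60,60,60,60,60,60]

```text
t: 37.45
ee_pos: [0.6614, 0.1345, 0.1369]
eef_rot: [0.0, 0.044, 0.999, 0.0]
wrist_force: [0.7, -0.5, -3.4]
grip_width: 0.748
grip_force: 45.7
```

```bash
python3 -c "
from tw import *
st((660.4,134,136),175)"
```

```text
t 37.45 p [661.4 134.5 136.9] yaw 175.0 tilt 0.0 q [11. 37. 22. 75.  0. 17.] F [ 0.7 -0.5 -3.4] g 0.748 45.7
  need units [-0.03 -0.02 -0.03] rot 0.01
```

Request:
move_arm:
  rotation:
    - [0,0,0]
    - [0,0,0]
    - [0,0,0]
    - [0,0,0]
  xyz:
    - [-0.02,0,-0.04]
    - [0,0,-0.03]
    - [0,0,0]
    - [0,0,0]
  gripper: [60,60,60,60]

```text
t: 37.95
ee_pos: [0.6609, 0.1345, 0.1356]
eef_rot: [0.0, 0.044, 0.999, 0.0]
wrist_force: [-1.9, -0.5, 5.0]
grip_width: 0.748
grip_force: 46.1
```

```bash
python3 -c "
from tw import *
st((660.4,134,136),175)"
```

```text
t 37.95 p [660.9 134.5 135.6] yaw 175.0 tilt 0.0 q [12. 37. 21. 75. -0. 17.] F [-1.9 -0.5  5. ] g 0.748 46.1
  need units [-0.02 -0.02  0.01] rot 0.01
```

Request:
move_arm:
  rotation:
    - [0,0,0]
    - [0,0,0]
    - [0,0,0]
    - [0,0,0]
    - [0,0,0]
    - [0,0,0]
    - [0,0,0]
    - [0,0,0]
    - [0,0,0]
    - [0,0,0]
    - [0,0,0]
    - [0,0,0]
  xyz:
    - [0,0,0]
    - [0,0,0]
    - [0,0,0]
    - [0,0,0]
    - [0,0,0.3]
    - [0,0,0.6]
    - [0,0,0.8]
    - [0,0,0.8]
    - [0,0,0.6]
    - [0,-0.6,0]
    - [0,-0.9,0]
    - [0,-1,0]
  gripper: [78,84,95,100,100,100,100,100,100,100,100,100]

```text
t: 39.45
ee_pos: [0.6602, 0.0578, 0.2267]
eef_rot: [-0.001, 0.044, 0.999, -0.0]
wrist_force: [0.4, -0.1, -0.0]
grip_width: 1.002
grip_force: 0.0
```

Request:
move_arm:
  rotation:
    - [0,0,0]
    - [0,0,0]
    - [0,0,0]
    - [0,0,0]
    - [0,0,0]
    - [0,0,0]
    - [0,0,0]
  xyz:
    - [0,-1,0]
    - [0,-1,0]
    - [0,-1,-0.7]
    - [0,-1,-0.8]
    - [0,-0.6,-0.8]
    - [0,0,-0.7]
    - [0,0,0]
  gripper: [90,90,90,90,90,90,90]

```text
t: 40.33
ee_pos: [0.6583, -0.0798, 0.1346]
eef_rot: [-0.003, 0.045, 0.999, 0.0]
wrist_force: [0.5, -0.1, 0.8]
grip_width: 0.897
grip_force: 0.0
```

```bash
python3 -c "
from tw import *
st((656.3,-81,10),175)
for n in('top','scene'): c=shot(n);cv2.imwrite('pics/%s_b.png'%n,c['pixels'])
b=0 
for n in('top','scene'):
  box(n,.61,.71,.08,.2,.186,.21,'jar top');box(n,.44,.51,-.14,-.06,.006,.03,'tea')
  c=load(n);blob(c,(100,120,60),(125,255,255),(100,20,250,230) if n=='top' else (150,150,300,330),.074,'large '+n)
"
```

```text
t 40.33 p [658.3 -79.8 134.6] yaw 174.9 tilt 0.4 q [-7. 36. 19. 74. -0. -2.] F [ 0.5 -0.1  0.8] g 0.897 0.0
  need units [-0.07 -0.04 -4.15] rot 0.03
jar top top 510 mean [661.5 141.2 193. ] lo [631.3 119.7 189.5] hi [687.8 161.5 196.5]
tea top 203 mean [472.5 -98.7   9.7] lo [ 453.4 -116.     6.1] hi [490.3 -81.   16.3]
large top c [908.6 177.2] size [2.5 6.9] longaxis deg 90.5 medz 107.2 area 1.0
jar top scene 598 mean [658.3 139.6 191.6] lo [629.9 106.6 186.6] hi [686.5 165.  193.8]
tea scene 168 mean [471.  -99.4  10.7] lo [ 453.4 -118.4    6.3] hi [489.  -77.8  16.8]
large scene c [659.2 142.6] size [109.  61.] longaxis deg 1.9 medz 73.7 area 308.0
```

View pics/scene_b.png

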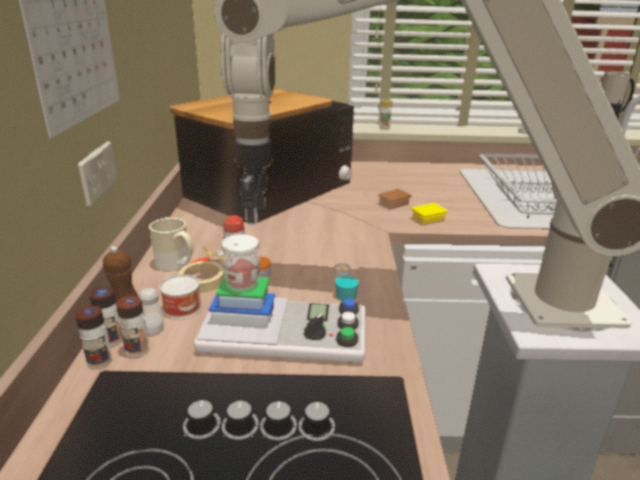

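The tower of three stands upright in the scene view (240,280). Now the snack pot.

Request:
move_arm:
  rotation:
    - [0,0,0]
    - [0,0,0]
    - [0,0,0]
    - [0,0,0]
    - [0,0,0]
    - [0,0,0]
    - [0,0,0]
    - [0,0,0]
    - [0,0,0]
    - [0,0,0]
    - [0,0,0]
    - [0,0,0]
  xyz:
    - [-0.07,-0.03,-0.8]
    - [0,0,-0.9]
    - [0,0,-0.9]
    - [0,0,-0.8]
    - [0,0,-0.4]
    - [0,0,-0.25]
    - [0,0,-0.1]
    - [0,0,0]
    - [0,0,0]
    - [0,0,0]
    - [0,0,0]
    - [0,0,0]
  gripper: [90,90,90,90,90,90,90,70,50,45,45,45]
  force: 40

```text
t: 41.92
ee_pos: [0.6596, -0.0795, 0.0144]
eef_rot: [0.001, 0.044, 0.999, -0.0]
wrist_force: [0.5, -0.3, 5.4]
grip_width: 0.568
grip_force: 42.0
```

Request:
move_arm:
  rotation:
    - [0,0,0]
    - [0,0,0]
    - [0,0,0]
    - [0,0,0]
    - [0,0,0]
    - [0,0,0]
    - [0,0,0]
    - [0,0,0]
    - [0,0,0]
  xyz:
    - [0,0,0.3]
    - [0,0,0.7]
    - [0,0,1]
    - [0,0,1]
    - [0,0,1]
    - [0,0,1]
    - [0,0,1]
    - [0,0,1]
    - [0,0,0.2]
  gripper: [45,45,45,45,45,45,45,45,45]

```text
t: 43.05
ee_pos: [0.6595, -0.0795, 0.2315]
eef_rot: [0.002, 0.044, 0.999, -0.0]
wrist_force: [0.9, 0.0, -1.0]
grip_width: 0.573
grip_force: 41.7
```

```bash
python3 -c "
from tw import *
st((658.4,133.8,203),175)
shot('scene');box('scene',.61,.71,-.12,-.04,.19,.255,'pot+fingers')
c=load('scene');blob(c,(5,150,100),(20,255,255),(150,100,300,300),.253,'pot')
"
```

```text
t 43.05 p [659.5 -79.5 231.5] yaw 175.0 tilt 0.2 q [-7. 33. 30. 86. -0. -2.] F [ 0.9  0.  -1. ] g 0.573 41.7
  need units [-0.04  7.11 -0.95] rot 0.01
pot+fingers scene 439 mean [653.  -62.8 239. ] lo [633.9 -98.6 218.2] hi [679.3 -42.2 253.9]
pot c [ 855.9 -550.4] size [185.3 361.7] longaxis deg 106.0 medz 285.2 area 1175.0
```

Request:
move_arm:
  rotation:
    - [0,0,0]
    - [0,0,0]
    - [0,0,0]
    - [0,0,0]
    - [0,0,0]
    - [0,0,0]
    - [0,0,0]
    - [0,0,0]
    - [0,0,0]
    - [0,0,0]
    - [0,0,0]
    - [0,0,0]
  xyz:
    - [0,0.5,0]
    - [0,0.8,0]
    - [0,0.9,0]
    - [0,0.9,0]
    - [0,0.9,0]
    - [0,0.9,0]
    - [0,0.8,0]
    - [0,0.6,0]
    - [0,0.5,0]
    - [0,0.3,0]
    - [0,0,0]
    - [0,0,0]
  gripper: [45,45,45,45,45,45,45,45,45,45,45,45]

```text
t: 44.6
ee_pos: [0.6588, 0.1328, 0.2293]
eef_rot: [0.0, 0.044, 0.999, -0.0]
wrist_force: [-1.2, -0.4, -1.2]
grip_width: 0.571
grip_force: 41.7
```

```bash
python3 -c "
from tw import *
st((661,134,207.5),175)
shot('scene')
for z in (.19,.2,.21,.22,.23,.24): box('scene',.61,.71,.09,.19,z,z+.01,str(z))
"
```

```text
t 44.60 p [658.8 132.8 229.3] yaw 174.9 tilt 0.0 q [11. 35. 32. 87. -0. 16.] F [-1.2 -0.4 -1.2] g 0.571 41.7
  need units [ 0.07  0.04 -0.73] rot 0.02
0.19 scene 496 mean [658.4 137.4 192.3] lo [631.  108.9 190.5] hi [686.3 164.  193.9]
0.2 scene 0
0.21 scene 62 mean [653.3 150.4 217.9] lo [633.4 136.6 215.1] hi [675.  156.3 219.8]
0.22 scene 136 mean [651.4 150.3 224.7] lo [632.7 134.3 220.2] hi [676.8 157.6 229.7]
0.23 scene 125 mean [649.9 153.3 235.1] lo [632.3 134.9 230.2] hi [677.4 167.6 239.5]
0.24 scene 169 mean [651.8 155.  245.4] lo [631.8 114.4 240.3] hi [678.6 170.9 249.9]
```

Request:
move_arm:
  rotation:
    - [0,0,0]
    - [0,0,0]
    - [0,0,0]
    - [0,0,0]
    - [0,0,0]
    - [0,0,0]
    - [0,0,0]
  xyz:
    - [0.12,0.03,-0.2]
    - [0,0,-0.25]
    - [0,0,-0.15]
    - [0,0,-0.08]
    - [0,0,-0.04]
    - [0,0,0]
    - [0,0,0]
  gripper: [45,45,45,45,45,45,45]

```text
t: 45.52
ee_pos: [0.6624, 0.1346, 0.2079]
eef_rot: [0.0, 0.044, 0.999, 0.0]
wrist_force: [0.0, 0.2, -1.1]
grip_width: 0.569
grip_force: 41.7
```

```bash
python3 -c "
from tw import *
st((661,134,206.4),175)"
```

```text
t 45.52 p [662.4 134.6 207.9] yaw 175.0 tilt 0.0 q [11. 35. 30. 84. -0. 17.] F [ 0.   0.2 -1.1] g 0.569 41.7
  need units [-0.05 -0.02 -0.05] rot 0.01
```

Request:
move_arm:
  rotation:
    - [0,0,0]
    - [0,0,0]
    - [0,0,0]
    - [0,0,0]
  xyz:
    - [0,0,-0.04]
    - [0,0,-0.03]
    - [0,0,0]
    - [0,0,0]
  gripper: [45,45,45,45]

```text
t: 46.02
ee_pos: [0.6626, 0.1346, 0.2068]
eef_rot: [0.001, 0.044, 0.999, 0.0]
wrist_force: [-0.9, -0.8, 5.3]
grip_width: 0.57
grip_force: 42.1
```

```bash
python3 -c "
from tw import *
st((661,134,206.4),175)"
```

```text
t 46.02 p [662.6 134.6 206.8] yaw 175.0 tilt 0.1 q [11. 35. 30. 84. -0. 17.] F [-0.9 -0.8  5.3] g 0.570 42.1
  need units [-0.05 -0.02 -0.01] rot 0.01
```

Request:
move_arm:
  rotation:
    - [0,0,0]
    - [0,0,0]
    - [0,0,0]
    - [0,0,0]
    - [0,0,0]
    - [0,0,0]
    - [0,0,0]
    - [0,0,0]
    - [0,0,0]
    - [0,0,0]
    - [0,0,0]
    - [0,0,0]
  xyz:
    - [0,0,0]
    - [0,0,0]
    - [0,0,0]
    - [0,0,0.3]
    - [0,0,0.5]
    - [0,0,0.6]
    - [0,0,0.4]
    - [-0.4,-0.5,0]
    - [-0.8,-0.9,0]
    - [-0.8,-0.9,0]
    - [-0.8,-1,0]
    - [-0.8,-1,0]
  gripper: [63,75,85,85,85,85,85,85,85,85,85,85]

```text
t: 47.52
ee_pos: [0.5537, 0.0047, 0.2604]
eef_rot: [0.001, 0.044, 0.999, -0.0]
wrist_force: [-0.3, -0.4, 0.7]
grip_width: 0.853
grip_force: 0.0
```

Request:
move_arm:
  rotation:
    - [0,0,0]
    - [0,0,0]
    - [0,0,0]
    - [0,0,0]
    - [0,0,0]
    - [0,0,0]
  xyz:
    - [-0.8,-0.9,-0.8]
    - [-0.8,-0.9,-0.9]
    - [-0.6,-0.8,-0.9]
    - [-0.4,-0.7,-0.9]
    - [0,-0.2,-0.8]
    - [0,0,0]
  gripper: [80,75,70,70,70,70]

```text
t: 48.28
ee_pos: [0.475, -0.0997, 0.1296]
eef_rot: [-0.002, 0.045, 0.999, 0.0]
wrist_force: [-0.4, -0.0, -0.0]
grip_width: 0.699
grip_force: 0.0
```

```bash
python3 -c "
from tw import *
st((471.5,-98,8),175)
for n in('top','scene'):
  c=shot(n);cv2.imwrite('pics/%s_c.png'%n,c['pixels']);box(n,.61,.71,.08,.2,.222,.24,'pot top');box(n,.61,.71,.08,.2,.186,.2,'jar');box(n,.42,.53,-.15,-.05,.006,.03,'tea')
"
```

```text
t 48.27 p [475.  -99.7 129.6] yaw 174.9 tilt 0.2 q [-12.  16. -12.  62.   0.  -7.] F [-0.4 -0.  -0. ] g 0.699 0.0
  need units [-0.12  0.06 -4.05] rot 0.02
pot top top 530 mean [659.3 132.6 228.8] lo [637.5 110.4 223.6] hi [681.9 155.1 232.1]
jar top 293 mean [647.7 123.4 192.7] lo [629.3 103.4 186.6] hi [683.2 158.4 199.1]
tea top 91 mean [ 465.8 -104.9    9.4] lo [ 453.4 -115.6    6.3] hi [479.8 -92.2  16.3]
pot top scene 380 mean [659.  139.6 227.6] lo [636.8 112.9 222.6] hi [681.8 158.7 229.8]
jar scene 381 mean [655.8 151.9 192.4] lo [629.3 121.9 186.4] hi [687.  165.1 199.6]
tea scene 163 mean [ 471.1 -100.1   10.6] lo [ 453.5 -118.7    6.2] hi [487.7 -78.   16.6]
```

View pics/scene_c.png

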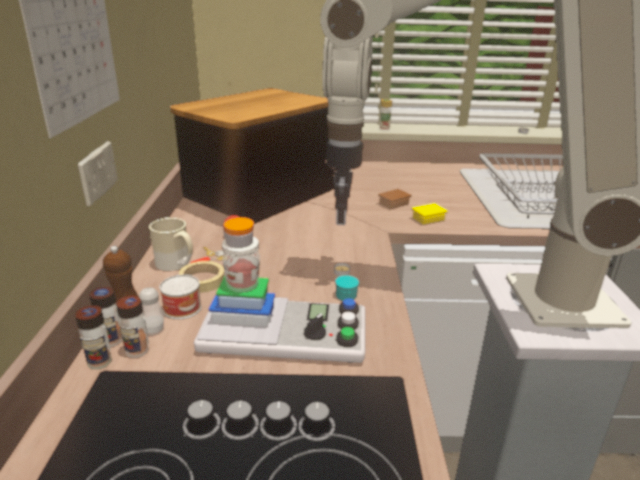

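Pot is centred on the jar. The tea light is still at its first place. Gripping it now.

Request:
move_arm:
  rotation:
    - [0,0,0]
    - [0,0,0]
    - [0,0,0]
    - [0,0,0]
    - [0,0,0]
    - [0,0,0]
    - [0,0,0]
    - [0,0,0]
    - [0,0,0]
    - [0,0,0]
    - [0,0,0]
    - [0,0,0]
  xyz:
    - [-0.13,0.05,-0.8]
    - [0,0,-0.9]
    - [0,0,-0.9]
    - [0,0,-0.8]
    - [0,0,-0.4]
    - [0,0,-0.25]
    - [0,0,-0.15]
    - [0,0,0]
    - [0,0,0]
    - [0,0,0]
    - [0,0,0]
    - [0,0,0]
  gripper: [65,65,65,65,65,65,65,65,50,40,35,35]
  force: 25

```text
t: 49.88
ee_pos: [0.4729, -0.098, 0.0052]
eef_rot: [0.001, 0.044, 0.999, -0.0]
wrist_force: [-1.4, 0.1, 5.6]
grip_width: 0.419
grip_force: 25.1
```

```bash
python3 -c "
from tw import *
st((471,-98,8),175)"
```

```text
t 49.88 p [472.9 -98.    5.2] yaw 175.0 tilt 0.1 q [-12.  25. -22.  43.   0.  -7.] F [-1.4  0.1  5.6] g 0.419 25.1
  need units [-0.06  0.    0.09] rot 0.01
```

Request:
move_arm:
  rotation:
    - [0,0,0]
    - [0,0,0]
    - [0,0,0]
    - [0,0,0]
    - [0,0,0]
    - [0,0,0]
    - [0,0,0]
    - [0,0,0]
    - [0,0,0]
    - [0,0,0]
    - [0,0,0]
    - [0,0,0]
  xyz:
    - [0,0,0.3]
    - [0,0,0.6]
    - [0,0,0.9]
    - [0,0,1]
    - [0,0,1]
    - [0.2,0.2,1]
    - [0.5,0.6,1]
    - [0.6,0.7,1]
    - [0.6,0.7,0.9]
    - [0.6,0.7,0.9]
    - [0.6,0.7,0]
    - [0.6,0.7,0]
  gripper: [35,35,35,35,35,35,35,35,35,35,35,35]

```text
t: 51.38
ee_pos: [0.5839, 0.0316, 0.2633]
eef_rot: [0.0, 0.044, 0.999, -0.0]
wrist_force: [0.2, -0.9, -0.9]
grip_width: 0.416
grip_force: 25.1
```

Request:
move_arm:
  rotation:
    - [0,0,0]
    - [0,0,0]
    - [0,0,0]
    - [0,0,0]
    - [0,0,0]
    - [0,0,0]
    - [0,0,0]
  xyz:
    - [0.6,0.8,0]
    - [0.6,0.8,0]
    - [0.5,0.7,0]
    - [0.5,0.7,0]
    - [0.3,0.4,0]
    - [0,0,0]
    - [0,0,0]
  gripper: [35,35,35,35,35,35,35]

```text
t: 52.25
ee_pos: [0.658, 0.1325, 0.2625]
eef_rot: [-0.0, 0.044, 0.999, -0.0]
wrist_force: [-0.7, -0.3, -0.4]
grip_width: 0.417
grip_force: 25.1
```

```bash
python3 -c "
from tw import *
st((661,134,233.5),175)
shot('scene')
for z in (.224,.232,.24,.248,.256,.264,.272): box('scene',.61,.72,.07,.2,z,z+.008,str(z))
c=load('scene');cv2.imwrite('pics/tl.png',cv2.resize(c['pixels'][150:300,170:320],None,fx=4,fy=4))
"
```

```text
t 52.25 p [658.  132.5 262.5] yaw 174.9 tilt 0.0 q [11. 35. 37. 92. -0. 16.] F [-0.7 -0.3 -0.4] g 0.417 25.1
  need units [ 0.1   0.05 -0.97] rot 0.01
0.224 scene 354 mean [659.1 138.7 228. ] lo [636.8 112.4 224.3] hi [681.9 159.1 229.6]
0.232 scene 0
0.24 scene 0
0.248 scene 0
0.256 scene 55 mean [649.6 144.6 261.3] lo [637.9 121.7 258.4] hi [666.9 155.1 264. ]
0.264 scene 129 mean [649.9 138.9 267.9] lo [637.5 112.6 264.2] hi [670.  161.2 271.8]
0.272 scene 108 mean [654.9 144.7 275.8] lo [639.9 109.9 272.3] hi [670.8 164.5 279.9]
```

View pics/tl.png

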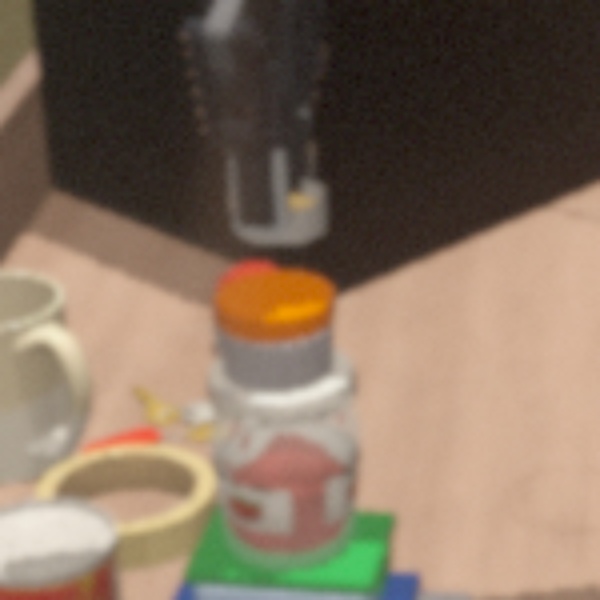

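The tea light is held above the pot, at crop (278,215) against the pot's (275,300).

Request:
move_arm:
  rotation:
    - [0,0,0]
    - [0,0,0]
    - [0,0,0]
    - [0,0,0]
    - [0,0,0]
    - [0,0,0]
    - [0,0,0]
    - [0,0,0]
  xyz:
    - [0.13,0.03,-0.2]
    - [0,0,-0.3]
    - [0,0,-0.25]
    - [0,0,-0.1]
    - [0,0,-0.06]
    - [0,0,-0.04]
    - [0,0,0]
    - [0,0,0]
  gripper: [35,35,35,35,35,35,35,35]

```text
t: 53.3
ee_pos: [0.6624, 0.134, 0.2343]
eef_rot: [0.0, 0.044, 0.999, 0.0]
wrist_force: [0.5, 0.4, -0.4]
grip_width: 0.416
grip_force: 25.1
```

```bash
python3 -c "
from tw import *
st((661,134,233.3),175)"
```

```text
t 53.30 p [662.4 134.  234.3] yaw 175.0 tilt 0.0 q [11. 35. 33. 88. -0. 16.] F [ 0.5  0.4 -0.4] g 0.416 25.1
  need units [-0.05  0.   -0.03] rot 0.01
```

Request:
move_arm:
  rotation:
    - [0,0,0]
    - [0,0,0]
    - [0,0,0]
    - [0,0,0]
  xyz:
    - [0,0,-0.03]
    - [0,0,-0.02]
    - [0,0,0]
    - [0,0,0]
  gripper: [35,35,35,35]

```text
t: 53.8
ee_pos: [0.6625, 0.134, 0.2337]
eef_rot: [0.001, 0.044, 0.999, 0.0]
wrist_force: [-0.8, -0.1, 5.6]
grip_width: 0.413
grip_force: 25.6
```

```bash
python3 -c "
from tw import *
st((661,134,233.3),175)"
```

```text
t 53.80 p [662.5 134.  233.7] yaw 175.0 tilt 0.1 q [11. 35. 33. 88.  0. 16.] F [-0.8 -0.1  5.6] g 0.413 25.6
  need units [-0.05 -0.   -0.01] rot 0.01
```

Request:
move_arm:
  rotation:
    - [0,0,0]
    - [0,0,0]
    - [0,0,0]
    - [0,0,0]
    - [0,0,0]
    - [0,0,0]
    - [0,0,0]
    - [0,0,0]
    - [0,0,0]
    - [0,0,0]
    - [0,0,0]
    - [0,0,0]
  xyz:
    - [0,0,0]
    - [0,0,0]
    - [0,0,0]
    - [0,0,0.3]
    - [0,0,0.5]
    - [0,0,0.5]
    - [0,0,0.4]
    - [-0.5,-0.1,0]
    - [-0.9,-0.2,0]
    - [-0.9,-0.2,0]
    - [-0.9,-0.2,0]
    - [-0.9,-0.2,0]
  gripper: [47,55,65,65,65,65,65,50,20,0,0,0]

```text
t: 55.3
ee_pos: [0.5385, 0.1068, 0.2841]
eef_rot: [0.0, 0.044, 0.999, 0.0]
wrist_force: [-0.5, 0.8, -0.3]
grip_width: 0.002
grip_force: 0.0
```

Request:
move_arm:
  rotation:
    - [0,0,0]
    - [0,0,0]
    - [0,0,0]
    - [0,0,0]
    - [0,0,0]
    - [0,0,0]
    - [0,0,0]
    - [0,0,0]
    - [0,0,0]
    - [0,0,0]
  xyz:
    - [-0.9,-0.1,-0.4]
    - [-0.9,-0.1,-0.9]
    - [-0.5,0,-0.9]
    - [-0.1,0,-0.9]
    - [0,0,-0.9]
    - [0,0,-0.9]
    - [0,0,-0.9]
    - [0,0,-0.3]
    - [0,0,0]
    - [0,0,0]
  gripper: [0,0,0,0,0,0,0,0,0,0]

```text
t: 56.55
ee_pos: [0.4683, 0.1011, 0.1017]
eef_rot: [0.001, 0.044, 0.999, 0.0]
wrist_force: [0.1, -0.1, -0.2]
grip_width: -0.0
grip_force: 0.0
```

```bash
python3 -c "
from tw import *
st((464.3,101.8,46),175)
for n in('top','scene'):
  c=shot(n);cv2.imwrite('pics/%s_d.png'%n,c['pixels']);box(n,.61,.71,.08,.2,.236,.26,'tea');box(n,.61,.71,.08,.2,.222,.233,'pot')
"
```

```text
t 56.55 p [468.3 101.1 101.7] yaw 175.0 tilt 0.1 q [ 12.  17. -16.  57.   0.  17.] F [ 0.1 -0.1 -0.2] g -0.000 0.0
  need units [-0.13  0.02 -1.86] rot 0.01
tea top 271 mean [662.1 133.7 239.2] lo [643.  115.  236.1] hi [679.2 151.5 245.9]
pot top 197 mean [651.8 127.3 228.2] lo [636.2 109.9 222.7] hi [680.5 157.  232.4]
tea scene 243 mean [660.9 132.3 239.7] lo [642.8 113.6 236.2] hi [678.5 152.8 244.6]
pot scene 252 mean [657.4 148.6 227.5] lo [636.1 127.  222.5] hi [682.8 159.4 232.8]
```

View pics/scene_d.png

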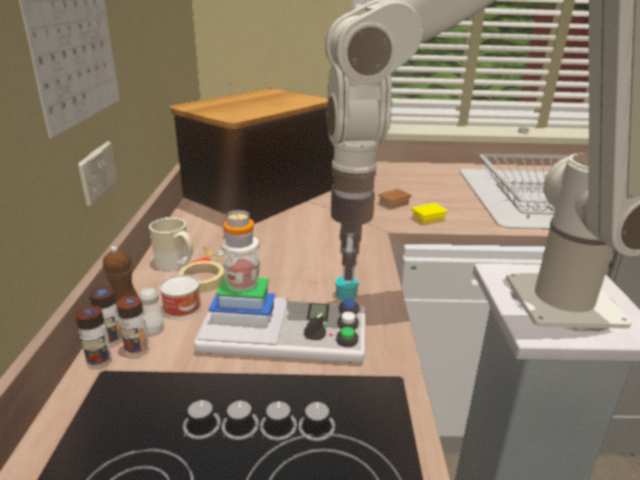

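All five stand in one tower at (240,265), with the tea light on top. Now the blue key.

Request:
move_arm:
  rotation:
    - [0,0,0]
    - [0,0,0]
    - [0,0,0]
    - [0,0,0]
    - [0,0,0]
    - [0,0,0]
    - [0,0,0]
    - [0,0,0]
  xyz:
    - [-0.13,0.02,0]
    - [0,0,-0.6]
    - [0,0,-0.6]
    - [0,0,-0.3]
    - [0,0,-0.2]
    - [0,0,-0.16]
    - [0,0,0]
    - [0,0,0]
  gripper: [0,0,0,0,0,0,0,0]

```text
t: 57.65
ee_pos: [0.4629, 0.1015, 0.0482]
eef_rot: [0.0, 0.044, 0.999, 0.0]
wrist_force: [-10.0, -1.7, 27.3]
grip_width: -0.001
grip_force: 13.7
```

```bash
python3 -c "
from tw import *
st((464.3,101.8,46),175)"
```

```text
t 57.65 p [462.9 101.5  48.2] yaw 175.0 tilt 0.0 q [ 12.  20. -20.  49.   0.  17.] F [-10.   -1.7  27.3] g -0.001 13.7
  need units [ 0.05  0.01 -0.07] rot 0.01
```

Key is at the bottom (48.2 mm, same as the others). I'll retract and check before handing in.

Request:
move_arm:
  rotation:
    - [0,0,0]
    - [0,0,0]
    - [0,0,0]
    - [0,0,0]
    - [0,0,0]
    - [0,0,0]
    - [0,0,0]
    - [0,0,0]
    - [0,0,0]
    - [0,0,0]
  xyz:
    - [0,0,0.5]
    - [0,0,0.8]
    - [0,0,0.8]
    - [-0.3,-0.4,0.8]
    - [-0.4,-0.6,0.5]
    - [-0.4,-0.6,0]
    - [-0.4,-0.6,0]
    - [0,0,0]
    - [0,0,0]
    - [0,0,0]
  gripper: [0,0,0,0,0,0,0,0,0,0]

```text
t: 58.9
ee_pos: [0.4187, 0.0359, 0.1465]
eef_rot: [0.0, 0.044, 0.999, 0.0]
wrist_force: [0.2, 0.5, 0.1]
grip_width: -0.003
grip_force: 0.0
```

```bash
python3 -c "
from tw import *
st()
for n in('top','scene'):
  c=shot(n);box(n,.61,.71,.08,.2,.236,.26,'tea');box(n,.61,.71,.08,.2,.222,.233,'pot');box(n,.44,.5,.08,.22,.05,.07,'keys');box(n,.5,.56,.14,.21,.058,.075,'knob')
  blob(c,(100,120,40),(125,255,255),(194,236,216,262) if n=='top' else (338,296,362,316),.053,'hold')
"
```

```text
t 58.90 p [418.7  35.9 146.5] yaw 175.0 tilt 0.0 q [  5.   8. -20.  62.   0.  10.] F [0.2 0.5 0.1] g -0.003 0.0
tea top 277 mean [662.2 133.9 239.1] lo [642.7 114.5 236.1] hi [679.7 151.3 245.8]
pot top 202 mean [651.  126.9 228.6] lo [636.4 109.4 222.5] hi [679.8 156.3 232.3]
keys top 0
knob top 0
hold none
tea scene 236 mean [660.8 132.3 239.8] lo [642.5 113.2 236.2] hi [678.4 152.7 244.3]
pot scene 248 mean [657.3 148.6 227.5] lo [636.3 125.2 222.3] hi [683.4 159.2 232.5]
keys scene 274 mean [468.8 152.8  53.9] lo [456.2  93.7  50.5] hi [481.4 203.   56.4]
knob scene 130 mean [528.2 177.5  63.6] lo [514.8 160.8  58.5] hi [540.7 192.   67. ]
hold c [464.1 100.1] size [19.9 27.5] longaxis deg 96.1 medz 54.1 area 62.0
```

```bash
python3 -c "
from h import *
print(workorder.job_done())"
```

```text
the job is handed in; nothing more can be done
None
```

The job is handed in (no verdict came back): the lock is released and pushed in, the green, white and blue keys were pressed in order, and all five picnic things stand in one tower within about 4 mm of the pan's middle by the last camera check.

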